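Stack slide cassettes in a slide case and close the lid

ROBOT

A 7-joint arm with a two-finger parallel gripper is mounted at the origin on a cart in front of the work surface, level with it; the furniture and walls round the work are solid. World frame = base frame: x ahead of the robot, y to its left, z up, the work surface at z = 0. Lengths are in m, angles in degrees, forces in N, time in s.
With the tool pointing down it reaches from about 0.425 to 0.925 m from the base axis. Payload 6.8 kg.
Tool frame: the origin (TCP) lies on the centre line of the jaws, within the pads' length; the fingertips stand ctrl.tip_extent ahead of it and the grasp point (between the pads) lies 6 mm ahead of it (ctrl.tip_extent is the distance from the TCP to the fingertips, in m); z points along the fingers, y is the line along which they close (so a half turn about z gives the same grasp; the last joint's range is limited). The gripper opens to 85 mm and grips with 20 to 120 N. Pads are 22 mm wide; open, the fingers measure 114 mm over their backs; the gripper's body (76 mm by 85 mm) begins 54 mm behind the grasp point. The pads swing forward as they close: fully open they stand 13 mm farther back than shut.
Start: joints at [64.223, 27.33, 1.283, 89.118, -0.659, 63.558, -4.761], TCP at [0.226, -0.636, 0.256] pointing down, gripper open.
Joint ranges: [-169.35, 169.35], [-19.33, 120.38], [-80.79, 83.38], [13.8, 139.57], [-78.32, 258.32], [9.67, 109.79], [-169.56, 169.56]. Speed limits (degrees/s): [136.94, 136.94, 180, 180, 180, 180, 180].

INTERFACE

Orientations are given as [roll, pitch, yaw] about the fixed x, y, z axes, in that order (R = Rz(yaw) Ry(pitch) Rx(roll)).
In Python, from plant import ctrl, viewer gives the robot as it stands. The module is installed in compiled form; this text tells all that it offers.
- The arm moves only by the tool carry_out, never from a script. Its argument "targets" is one flat list of numbers, 7 for each row, row after row: the opening, from -1 (shut) to 1 (fully open), then the shift along the tool's x, y, z as a fraction of full scale, then the turn, a rotation vector about the tool's x, y, z as a fraction of full scale. A call has 1 to 10 rows; each row shifts and turns the commanded pose from where the row before left it, along the tool's axes as they then stand; what a row does not reach is not made up. Full scale, the value 1, is 0.03 m for a shift and 0.1 rad for a turn. A row lasts 1/10 s, in which the tool goes at most 50 mm and 8.59 degrees, less where a joint would pass 70% of its speed; a pose out of reach is approached as far as the arm can. A call with a number of a shift or a turn outside -1 to 1 is refused whole. A call with a gripper value outside its range is refused whole. The fingers move at their own pace and stop on an object; "squeeze" is the grip in N (left out, the last holds). Time passes only in rows, so rows that do not move let the fingers close. It gives the time, the measured TCP pose, the force, the opening and the grip force at its end, in the units of the state.
- ctrl.read_state(): the state, without advancing time (a new reading comes with each control period).
- viewer.grab_frame(name): name is "scene" or "top" or "wrist"; returns a dict with "img" (420x560x3 uint8, red, green, blue), "fx", "fy", "cx", "cy" (pixels), "eye" and "attitude" of the camera in the world. Camera axes: x right, y down, z forward; pixel columns grow to the right and rows downward; lengths in m; the calibration is good to about 2 mm. A picture is of the moment at which its call begins. There is no depth.
- ctrl.sign_off(): hands the job in; it is judged then, once.
Trained networks look in a picture, given as the dict that the camera call returned (one of the last four; its "shot" number tells which), for a name from the list of things; names that differ only in an ending like _2 or _b are one class to them, and where a whole thing is asked for, a point or a joint stands for the part that bears it (a point fixed in the world has none). Each returns a list of dicts, best first, with "score" (0 to 1); they miss things now and then, are a little off and sometimes report something else, mostly with a low value. They report only what shows in the picture. A call takes as long as a camera call.
- viewer.silhouettes(target, picture): "region" (420x560 bool, what is visible of it) and "extent" ([centre column, centre row, width, height] in pixels, round what is visible of it).
- viewer.spot_point(target, picture): "position" ([column, row] in pixels: a listed point, or the origin of a listed thing).
The state is a dict: "time": time; "joint_positions": joint angles; "dq": joint speeds; "tau": joint torques, N m; "tool_pos": TCP position; "orientation": TCP orientation; "wrist_force": force on the tool from outside, world axes, zero at the start; "ft_torque": the same for the moment, N m; "width": opening from 0.0 (shut) to 1.0 (fully open); "grasp_force": force on a finger pad.
Only numpy, scipy, OpenCV 4.12 (cv2) and the standard library are available. Lean on these libraries where they do the work, as an engineer would, in place of code of your own. Each camera call takes 0.05 s, during which the arm holds its last target. There are 200 camera calls.

TASK

Stack the three dark grey slide cassettes lying flat in one neat pile, edges flush, square and centred on the deck of the open slide case, with every clipped corner at the case's front-left corner (front is the side away from the hinge, left as seen from the robot); then lower the lid until it is fully closed. The cassettes lie at both sides of the case, two of them one on the other. Do not push aside or knock over the small bottle and the flask that stand beside them.

Things in the scene. Friction and masses are not known exactly. Their poses are not given: they have to be found in the camera images.
- case: Grey metal slide case with a deep hinged cover, standing open and empty, fixed to the bench; base 90 x 126 x 33 mm (x, y, z), 68 mm tall when closed. Origin: centre of its underside; +x points to its hinge (back), +y to its left seen from the robot. Its flat deck, 86 x 122 mm, is 30 mm above the bench inside a 2 mm rim that stands 3 mm over the deck. The closed lid leaves 36 mm over the deck.
- case_deck (a point): Centre of the deck's upper surface, 30 mm above the case's origin; axes as the case.
- case_lid (a joint): Lid hinge angle in rad: 0 fully closed, 1.92 fully open (leaning back). A stiff hinge: the lid stays where it is left; 1 to 2 N at its front edge moves it.
- case_lid_hinge (a point): Middle of the lid's hinge axis (along the case's y), 47 mm behind the case's origin, 34 mm up. Axes turn with the lid and match the case's when it is closed. In this frame the lid is a hollow shell with 2 mm walls: x -93 to -1, y +-65, z 0 to 34 mm (flat outer top at z = 34, open below).
- case_lid_lip (a point): Outer edge of the lifting lip (34 mm wide, 10 mm deep, 3 mm thick) at the lower front edge of the lid; moves with the lid.
- cassette_a: Flat rigid dark grey slide cassette, 66 x 58 x 9 mm (x, y, z), the corner at its -x +y side clipped off by 14 mm at 45 degrees, paper label on top; all three cassettes are alike; 50 g or so. Origin: centre of its underside (of the 66 x 58 outline). Lies on the bench at one side of the case.
- cassette_a_clip (a point): Middle of the clipped corner's edge on the cassette's top face, at (-26, 22, 9) mm in the cassette's frame.
- cassette_b: Flat rigid dark grey slide cassette, 66 x 58 x 9 mm (x, y, z), the corner at its -x +y side clipped off by 14 mm at 45 degrees, paper label on top; all three cassettes are alike; 50 g or so. Origin: centre of its underside (of the 66 x 58 outline). Lies on the bench at the other side of the case.
- cassette_b_clip (a point): Middle of the clipped corner's edge on the cassette's top face, at (-26, 22, 9) mm in the cassette's frame.
- cassette_c: Flat rigid dark grey slide cassette, 66 x 58 x 9 mm (x, y, z), the corner at its -x +y side clipped off by 14 mm at 45 degrees, paper label on top; all three cassettes are alike; 50 g or so. Origin: centre of its underside (of the 66 x 58 outline). Lies askew on top of cassette_a, so it must come off first.
- cassette_c_clip (a point): Middle of the clipped corner's edge on the cassette's top face, at (-26, 22, 9) mm in the cassette's frame.
- small_bottle: Bystander, loose, must stay standing where it is: small lab bottle with blue screw cap, 44 mm diameter, 77 mm tall. Origin: centre of its underside.
- flask: Bystander, loose, must stay standing where it is: volumetric flask, round bulb 41 mm diameter, thin neck, 168 mm tall. Origin: centre of its underside.
- amber_bottle: Bystander, fixed: amber reagent bottle, 60 mm diameter, 162 mm tall, behind the work on the left. Origin: centre of its underside.
- lab_bottle: Bystander, fixed: clear lab bottle with blue cap, 69 mm diameter, 177 mm tall, behind the work on the right. Origin: centre of its underside.

How it is judged:
By the outcome, as a careful person would: the job done as asked, in the order asked, and still so for the second after the job is handed in, with the robot touching nothing.
It also fails if it takes over 72 s, if anything falls off the work surface, if the arm or the gripper's body presses on something with over 40 N, if the wrist force passes 120 N, or if a joint passes its speed limit or range.

## Working session

There is one attempt and no reset: what is moved stays moved. The work goes in short steps, Python scripts to look and compute and a tool call to move; the robot and the scene stay as the last step left them, time stands still between calls to the robot, and variables do not carry over. Pictures are saved under pics/ and viewed, at most 10 in all, crops included, and the job is handed in when it is done.

Besides the shell and the picture viewer there is one more tool, called after "Call:" in YAML: its name, and indented under it one key for each argument. carry_out: Moves the arm, as the interface text tells. Its arguments: {"type":"object","properties":{"targets":{"type":"array"},"squeeze":{"type":"number"}},"required":["targets"]}

```bash
mkdir -p pics; cat > h.py <<'E'
import numpy as np, cv2
from plant import ctrl, viewer
from scipy.spatial.transform import Rotation as R
def grab(n,save=None):
    f=viewer.grab_frame(n)
    if save: cv2.imwrite('pics/'+save,f['img'][:,:,::-1])
    return f
def rotm(f):
    a=np.array(f['attitude'],float)
    if a.shape==(3,3): return a
    if a.size==4: return None
    return R.from_euler('xyz',a,degrees=True).as_matrix()
def ray(f,p):
    d=np.array([(p[0]-f['cx'])/f['fx'],(p[1]-f['cy'])/f['fy'],1.]); d=rotm(f)@d
    return np.array(f['eye']),d/np.linalg.norm(d)
def onz(f,p,z):
    e,d=ray(f,p); return e+d*(z-e[2])/d[2]
def proj(f,P):
    c=(np.atleast_2d(P)-np.array(f['eye']))@rotm(f)
    return np.c_[c[:,0]/c[:,2]*f['fx']+f['cx'],c[:,1]/c[:,2]*f['fy']+f['cy']]
def tri(obs):
    A=np.zeros((3,3));b=np.zeros(3)
    for f,p in obs:
        e,d=ray(f,p);M=np.eye(3)-np.outer(d,d);A+=M;b+=M@e
    return np.linalg.solve(A,b)
E
python3 - <<'E'
from h import *
s=ctrl.read_state();print(s,ctrl.tip_extent)
F={n:grab(n,n+'0.png') for n in('scene','top','wrist')}
for n,f in F.items(): print(n,f['fx'],f['cx'],f['cy'],f['eye'],f['attitude'])
for t in['cassette_a','cassette_b_clip','case_deck','case_lid_hinge','case_lid_lip','small_bottle','flask','case']:
  for n in('scene','top'):
    for r in viewer.spot_point(t,F[n])[:4]: print(t,n,np.round(r['position'],1),round(r['score'],2),np.round(onz(F[n],r['position'],{'case_deck':.03,'cassette_b_clip':.009}.get(t,0)),3))
cv2.imwrite('pics/both.png',cv2.resize(np.hstack([F['scene']['img'],F['top']['img']])[:,:,::-1],(800,300)))
E
```

```text
{'time': 0.0, 'joint_positions': array([64.22343972, 27.37616342,  1.27993423, 89.18051432, -0.65826139,
       63.55826217, -4.76144357]), 'dq': array([-0.04891663, -0.03670978, -0.0274235 , -0.02338306, -0.09094536,
       -0.12366705,  0.01498927]), 'tau': array([ 1.91231034e-04, -5.96454549e+01,  1.60784896e+00, -2.81193495e+01,
        1.22398627e-02,  9.42255661e-03,  3.00949132e-07]), 'tool_pos': array([ 0.22603376, -0.63542576,  0.25530513]), 'orientation': array([-1.79892752e+02,  8.60104425e-03,  1.95842626e+01]), 'wrist_force': array([ 0.94386837, -0.34725146, -0.19241033]), 'ft_torque': array([-0.02529045,  0.02309511,  0.01914268]), 'grasp_force': 0.0, 'width': 0.9995198874842751} 0.025
scene 461.18901970371525 278.8657573343662 204.9395095254745 [-0.26538941  0.58132362  0.56731069] [-115.94023312    0.51444276 -126.09506083]
top 381.3014523496114 274.2856831713013 209.80589781267895 [ 0.50039044 -0.00907362  1.05170244] [-177.21877627   -0.89041179  -91.07989813]
wrist 363.84980189634445 278.6968531279539 211.69833193480272 [ 0.29722572 -0.61105764  0.37282694] [ 1.627
[... 554 characters left out ...]
  0.03 ]
case_deck top [264.7 196.7] 0.72 [ 0.585 -0.001  0.03 ]
case_deck top [276.9 224.7] 0.55 [ 0.51  -0.032  0.03 ]
case_lid_hinge scene [281.2 221.4] 0.89 [ 0.597 -0.048  0.   ]
case_lid_hinge top [269.  206.1] 0.87 [ 0.562 -0.012  0.   ]
case_lid_hinge top [354.9 257.9] 0.37 [ 0.415 -0.246  0.   ]
case_lid_lip scene [270.2 181.6] 0.98 [ 0.832 -0.179  0.   ]
case_lid_lip scene [290.8 235.8] 0.45 [ 0.521 -0.022  0.   ]
case_lid_lip top [266.4 192.2] 0.97 [ 0.6   -0.005  0.   ]
small_bottle top [123.7 223.6] 0.85 [0.521 0.387 0.   ]
flask scene [381.9 225.7] 0.65 [ 0.422 -0.241  0.   ]
case scene [291.9 235.6] 0.94 [ 0.521 -0.025  0.   ]
case top [273.  226.6] 0.83 [ 0.505 -0.022  0.   ]
```

View pics/top0.png

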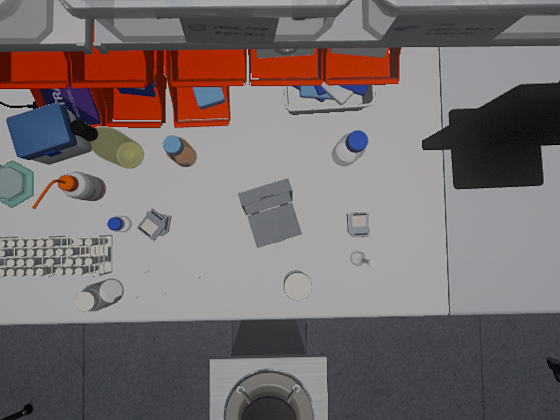

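View pics/scene0.png

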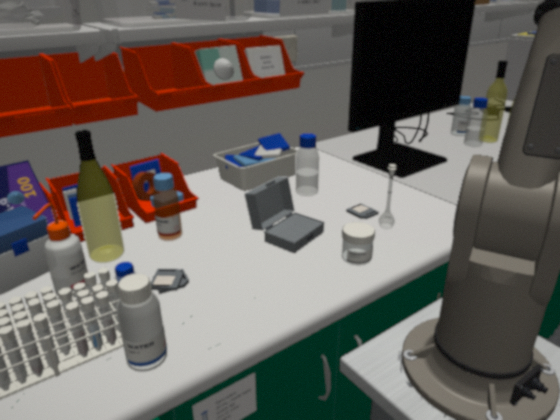

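The top view shows the open case at about (270,215) with its hinge away from the robot. The a/c stack is at (154,224) with the bottle at (118,223), and cassette b is at (358,222) with the flask at (358,259). The scene view agrees: b is at (362,211) and the flask at (388,220). I'll look at each from close up with the wrist camera, starting with b.

```bash
cat >> h.py <<'E'
def plan(wps,start=None):
    """wps: (x,y,z,yaw,opening,nrows); prints rows in tool axes/units"""
    s=ctrl.read_state(); p=np.array(s['tool_pos']); Rt=R.from_euler('xyz',s['orientation'],degrees=True)
    rows=[]
    for x,y,z,yaw,op,n in wps:
        q=np.array([x,y,z],float); T=R.from_euler('xyz',[180,0,yaw],degrees=True)
        rv=(Rt.inv()*T).as_rotvec()
        for i in range(n):
            Ri=Rt*R.from_rotvec(rv*i/n)
            sh=Ri.inv().apply((q-p)/n)/.03
            rows.append([op,*np.round(sh,3),*np.round(rv/n/.1,3)])
        p,Rt=q,T
    rows=np.array(rows)
    if abs(rows[:,1:]).max()>1: print('TOO FAST',abs(rows[:,1:]).max(0))
    for k in range(0,len(rows),10): print('CALL',','.join('%g'%v for v in (rows[k:k+10]+0.).ravel()))
def at():
    s=ctrl.read_state();print(round(s['time'],2),np.round(s['tool_pos'],4),np.round(s['orientation'],2),np.round(s['wrist_force'],1),round(s['width'],3),round(s['grasp_force'],1))
E
python3 -c "
from h import *
plan([(.5,-.25,.25,0,1,19),(.5,-.25,.25,0,1,1)])"
```

```text
CALL 1,0.679,-0.477,0.011,0,0,0.18,1,0.671,-0.489,0.011,0,0,0.18,1,0.662,-0.501,0.011,0,0,0.18,1,0.653,-0.513,0.011,0,0,0.18,1,0.643,-0.525,0.011,0,0,0.18,1,0.634,-0.536,0.011,0,0,0.18,1,0.624,-0.547,0.011,0,0,0.18,1,0.614,-0.559,0.011,0,0,0.18,1,0.604,-0.569,0.011,0,0,0.18,1,0.594,-0.58,0.011,0,0,0.18
CALL 1,0.583,-0.591,0.011,0,0,0.18,1,0.572,-0.601,0.011,0,0,0.18,1,0.561,-0.611,0.011,0,0,0.18,1,0.55,-0.621,0.011,0,0,0.18,1,0.539,-0.631,0.011,0,0,0.18,1,0.528,-0.641,0.011,0,0,0.18,1,0.516,-0.65,0.011,0,0,0.18,1,0.504,-0.659,0.011,0,0,0.18,1,0.492,-0.668,0.011,0,0,0.18,1,0,0,0,0,0,0
```

Call:
carry_out:
  targets: [1, 0.68, -0.48, 0.01, 0, 0, 0.18, 1, 0.67, -0.49, 0.01, 0, 0, 0.18, 1, 0.66, -0.5, 0.01, 0, 0, 0.18, 1, 0.65, -0.51, 0.01, 0, 0, 0.18, 1, 0.64, -0.52, 0.01, 0, 0, 0.18, 1, 0.63, -0.54, 0.01, 0, 0, 0.18, 1, 0.62, -0.55, 0.01, 0, 0, 0.18, 1, 0.61, -0.56, 0.01, 0, 0, 0.18, 1, 0.6, -0.57, 0.01, 0, 0, 0.18, 1, 0.59, -0.58, 0.01, 0, 0, 0.18]

```text
time: 1.95
tool_pos: [0.37, -0.4321, 0.2535]
orientation: [180.0, -0.0, 9.2]
wrist_force: [0.2, -0.5, -1.4]
width: 0.996
grasp_force: 0.0
```

Call:
carry_out:
  targets: [1, 0.58, -0.59, 0.01, 0, 0, 0.18, 1, 0.57, -0.6, 0.01, 0, 0, 0.18, 1, 0.56, -0.61, 0.01, 0, 0, 0.18, 1, 0.55, -0.62, 0.01, 0, 0, 0.18, 1, 0.54, -0.63, 0.01, 0, 0, 0.18, 1, 0.53, -0.64, 0.01, 0, 0, 0.18, 1, 0.52, -0.65, 0.01, 0, 0, 0.18, 1, 0.5, -0.66, 0.01, 0, 0, 0.18, 1, 0.49, -0.67, 0.01, 0, 0, 0.18, 1, 0, 0, 0, 0, 0, 0]

```text
time: 2.95
tool_pos: [0.5014, -0.2464, 0.2508]
orientation: [-179.9, -0.1, 0.3]
wrist_force: [0.4, -0.7, -0.0]
width: 1.0
grasp_force: 0.0
```

```bash
python3 - <<'E'
from h import *
at()
f=grab('wrist','w1.png'); print(f['eye'],f['attitude'])
for t,z in[('cassette_b',0),('cassette_b_clip',.009),('flask',0),('case_deck',.03)]:
    for r in viewer.spot_point(t,f)[:2]: print(t,np.round(r['position'],1),round(r['score'],2),np.round(onz(f,r['position'],z),4))
r=viewer.silhouettes('cassette_b',f)[0]; np.save('sil_b.npy',r['region'])
print(r['score'],r['extent'],r['region'].sum())
# plan to case view
plan([(.46,-.02,.26,0,1,9),(.46,-.02,.26,0,1,1)])
E
```

```text
2.95 [ 0.5014 -0.2464  0.2508] [-1.7991e+02 -9.0000e-02  3.0000e-01] [ 0.4 -0.7 -0. ] 1.0 0.0
[ 0.57668321 -0.24699741  0.36830706] [ 1.62833700e+02  8.31009371e-02 -8.96462203e+01]
cassette_b [286.4 165.7] 0.69 [ 0.512  -0.2547  0.    ]
cassette_b [ 61.2 166.5] 0.29 [ 0.5097 -0.0248  0.    ]
cassette_b_clip [267.1 199.2] 0.71 [ 0.479  -0.2352  0.009 ]
flask [278.4 253.2] 0.62 [ 0.4152 -0.2471  0.    ]
case_deck [ 44.8 172. ] 0.87 [ 0.5099 -0.0265  0.03  ]
0.76 [287.4, 170.4, 61.9, 72.0] 3717
CALL 1,-0.144,-0.857,-0.035,0,0,-0.002,1,-0.144,-0.857,-0.035,0,0,-0.002,1,-0.143,-0.857,-0.035,0,0,-0.002,1,-0.143,-0.857,-0.035,0,0,-0.002,1,-0.143,-0.857,-0.035,0,0,-0.002,1,-0.143,-0.857,-0.035,0,0,-0.002,1,-0.143,-0.857,-0.035,0,0,-0.002,1,-0.142,-0.857,-0.035,0,0,-0.002,1,-0.142,-0.857,-0.035,0,0,-0.002,1,0,0,0,0,0,0
```

View pics/w1.png

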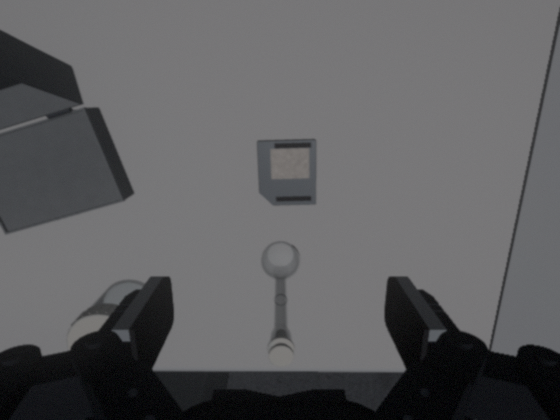

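The picture shows b at (288,172) with its clip lower-left at (267,199), the flask at (280,260) in front of it, and the case at left. Next is the view over the case.

Call:
carry_out:
  targets: [1, -0.14, -0.86, -0.04, 0, 0, 0, 1, -0.14, -0.86, -0.04, 0, 0, 0, 1, -0.14, -0.86, -0.04, 0, 0, 0, 1, -0.14, -0.86, -0.04, 0, 0, 0, 1, -0.14, -0.86, -0.04, 0, 0, 0, 1, -0.14, -0.86, -0.04, 0, 0, 0, 1, -0.14, -0.86, -0.04, 0, 0, 0, 1, -0.14, -0.86, -0.04, 0, 0, 0, 1, -0.14, -0.86, -0.04, 0, 0, 0, 1, 0, 0, 0, 0, 0, 0]

```text
time: 4.25
tool_pos: [0.4609, -0.0153, 0.2618]
orientation: [-179.9, -0.0, 0.2]
wrist_force: [0.1, 0.1, -0.5]
width: 1.0
grasp_force: 0.0
```

```bash
python3 - <<'E'
from h import *
import pickle
at()
f=grab('wrist','w2.png'); pickle.dump(f,open('case.pkl','wb'))
for t,z in[('case_deck',.03),('case',0),('case_lid_hinge',.034),('case_lid_lip',.13)]:
    for r in viewer.spot_point(t,f)[:2]: print(t,np.round(r['position'],1),round(r['score'],2),np.round(onz(f,r['position'],z),4))
plan([(.46,.27,.26,0,1,10),(.46,.27,.26,0,1,1)])
E
```

```text
4.25 [ 0.4609 -0.0153  0.2618] [-1.7995e+02 -4.0000e-02  2.2000e-01] [ 0.1  0.1 -0.5] 1.0 0.0
case_deck [287.6 129.5] 0.56 [ 0.5089 -0.0242  0.03  ]
case [286.3 128.3] 0.82 [ 0.5078 -0.0235  0.    ]
case [260.9  27.3] 0.75 [0.6008 0.0014 0.    ]
case_lid_hinge [272.2  83.1] 0.66 [ 0.5498 -0.0098  0.034 ]
case_lid_lip [261.9  22.8] 0.74 [ 0.5812 -0.0052  0.13  ]
case_lid_lip [286.9 125.7] 0.32 [ 0.5192 -0.0213  0.13  ]
CALL 1,-0.007,-0.965,0.004,0,0,-0.003,1,-0.007,-0.965,0.004,0,0,-0.003,1,-0.006,-0.965,0.004,0,0,-0.003,1,-0.006,-0.965,0.004,0,0,-0.003,1,-0.006,-0.965,0.004,0,0,-0.003,1,-0.006,-0.965,0.004,0,0,-0.003,1,-0.005,-0.965,0.004,0,0,-0.003,1,-0.005,-0.965,0.004,0,0,-0.003,1,-0.005,-0.965,0.004,0,0,-0.003,1,-0.005,-0.965,0.004,0,0,-0.003
CALL 1,0,0,0,0,0,0
```

View pics/w2.png

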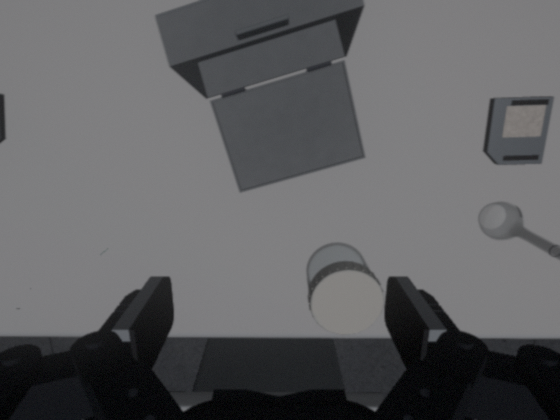

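The case deck's corners show at about (211,98), (345,62), (364,157) and (240,191), which puts its yaw near +15°. A jar stands in front at (345,290). Now the a/c stack.

Call:
carry_out:
  targets: [1, 0, -0.96, 0, 0, 0, 0, 1, 0, -0.96, 0, 0, 0, 0, 1, 0, -0.96, 0, 0, 0, 0, 1, 0, -0.96, 0, 0, 0, 0, 1, 0, -0.96, 0, 0, 0, 0, 1, 0, -0.96, 0, 0, 0, 0, 1, 0, -0.96, 0, 0, 0, 0, 1, 0, -0.96, 0, 0, 0, 0, 1, 0, -0.96, 0, 0, 0, 0, 1, 0, -0.8, 0, 0, 0, 0]

```text
time: 5.5
tool_pos: [0.4619, 0.2657, 0.2612]
orientation: [-180.0, 0.0, -0.1]
wrist_force: [-1.0, -0.4, -0.1]
width: 0.998
grasp_force: 0.0
```

```bash
python3 - <<'E'
from h import *
import pickle
at();print(np.round(ctrl.read_state()['joint_positions'],1))
f=grab('wrist','w3.png'); pickle.dump(f,open('stack.pkl','wb'))
for t,z in[('cassette_c',.009),('cassette_c_clip',.018),('small_bottle',0)]:
    for r in viewer.spot_point(t,f)[:3]: print(t,np.round(r['position'],1),round(r['score'],2),np.round(onz(f,r['position'],z),4))
for r in viewer.silhouettes('cassette_c',f)[:3]: print(r['score'],r['extent'],r['region'].sum())
i=f['img'][20:240,150:450]; cv2.imwrite('pics/w3c.png',cv2.resize(i,(780,572),interpolation=cv2.INTER_CUBIC)[:,:,::-1])
E
```

```text
5.5 [0.4619 0.2657 0.2612] [-1.8e+02  0.0e+00 -8.0e-02] [-1.  -0.4 -0.1] 0.998 0.0
[ -14.6   15.7  -26.1  106.8    8.    59.2 -134.1]
cassette_c [238.5 121.3] 0.81 [0.516  0.3045 0.009 ]
cassette_c [274.5 114.3] 0.6 [0.5227 0.2689 0.009 ]
cassette_c_clip [271.  114.6] 0.56 [0.5228 0.2721 0.018 ]
small_bottle [157.9 115.5] 0.85 [0.5212 0.3864 0.    ]
0.82 [234.2, 118.9, 82.9, 95.5] 4126
0.78 [248.9, 120.6, 66.9, 70.5] 850
```

View pics/w3c.png

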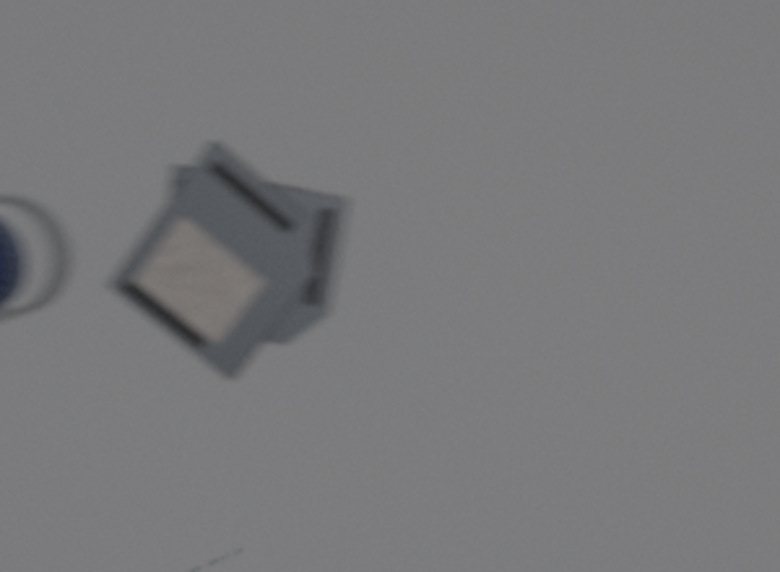

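The crop shows c on top at crop (205,265), with a's barred end sticking out on the right at (320,255) and the bottle at far left. So yaw is about 143° for c, 77° for a and 0° for b. I'll fit the poses from the silhouettes and move above c.

```bash
cat >> h.py <<'E'
from scipy.optimize import minimize, least_squares
POLY=np.array([[-33,-29],[33,-29],[33,29],[-19,29],[-33,15]])/1000.
def cas_pts(x,y,yaw,z0):
    c,s=np.cos(np.radians(yaw)),np.sin(np.radians(yaw))
    q=POLY@np.array([[c,s],[-s,c]])+[x,y]
    return np.vstack([np.c_[q,np.full(5,z0)],np.c_[q,np.full(5,z0+.009)]])
def fit_cas(f,mask,x,y,yaw,z0):
    S=4; m=cv2.GaussianBlur(cv2.resize(mask.astype(np.float32),None,fx=S,fy=S,interpolation=cv2.INTER_LINEAR),(0,0),3)
    def cost(v):
        h=cv2.convexHull(((proj(f,cas_pts(x+v[0]/1e3,y+v[1]/1e3,yaw+v[2],z0))+.5)*S-.5).astype(np.float32)*16).astype(np.int32)
        r=np.zeros(m.shape,np.float32);cv2.fillPoly(r,[h],1.,shift=4)
        return float(abs(cv2.GaussianBlur(r,(0,0),3)-m).sum())/S/S
    b=None
    for d in(0,-6,6):
        o=minimize(cost,[0,0,d],method='Nelder-Mead',options=dict(initial_simplex=[[0,0,d],[6,0,d],[0,6,d],[0,0,d+5]],xatol=.02,fatol=.5))
        if b is None or o.fun<b.fun: b=o
    return x+b.x[0]/1e3,y+b.x[1]/1e3,yaw+b.x[2],b.fun
E
python3 - <<'E'
from h import *
import pickle
f=grab('wrist','w4.png')
at()
r=viewer.silhouettes('cassette_c',f)[0]; c=fit_cas(f,r['region'],.516,.3045,143,.009); print('c',np.round(c,4))
# b and case with older camera poses: top camera too
t=grab('top')
for r in viewer.silhouettes('cassette_b',t)[:3]: print('top',r['score'],r['extent'])
fb=dict(f); fb['eye']=[0.57668321,-0.24699741,0.36830706]; fb['attitude']=[162.8337,0.0831009,-89.6462203]
print('b',np.round(fit_cas(fb,np.load('sil_b.npy'),.512,-.2547,0,0),4))
plan([(c[0],c[1],.17,c[2],1,26),(c[0],c[1],.17,c[2],1,2)])
E
```

```text
5.8 [0.4619 0.2633 0.2611] [ 1.7994e+02  2.0000e-02 -1.5000e-01] [-0.2  0.1 -0.2] 1.001 0.0
c [5.0780000e-01 2.6810000e-01 1.5845440e+02 3.3311716e+03]
top 0.85 [356.4, 225.9, 24.7, 27.6]
top 0.68 [154.1, 223.9, 25.0, 30.1]
top 0.54 [166.4, 224.9, 7.9, 20.5]
b [  0.5068  -0.2543   2.6973 110.1676]
TOO FAST [0.059 0.059 0.117 0.    0.    1.065]
CALL 1,0.059,-0.006,0.117,0,0,-1.065,1,0.059,0.001,0.117,0,0,-1.065,1,0.059,0.007,0.117,0,0,-1.065,1,0.058,0.013,0.117,0,0,-1.065,1,0.056,0.019,0.117,0,0,-1.065,1,0.054,0.025,0.117,0,0,-1.065,1,0.051,0.031,0.117,0,0,-1.065,1,0.047,0.036,0.117,0,0,-1.065,1,0.043,0.041,0.117,0,0,-1.065,1,0.039,0.045,0.117,0,0,-1.065
CALL 1,0.034,0.049,0.117,0,0,-1.065,1,0.028,0.052,0.117,0,0,-1.065,1,0.023,0.055,0.117,0,0,-1.065,1,0.017,0.057,0.117,0,0,-1.065,1,0.01,0.058,0.117,0,0,-1.065,1,0.004,0.059,0.117,0,0,-1.065,1,-0.002,0.059,0.117,0,0,-1.065,1,-0.008,0.059,0.117,0,0,-1.065,1,-0.015,0.057,0.117,0,0,-1.065,1,-0.021,0.056,0.117,0,0,-1.065
CALL 1,-0.026,0.053,0.117,0,0,-1.065,1,-0.032,0.05,0.117,0,0,-1.065,1,-0.037,0.046,0.117,0,0,-1.065,1,-0.042,0.042,0.117,0,0,-1.065,1,-0.046,0.037,0.117,0,0,-1.065,1,-0.05,0.032,0.117,0,0,-1.065,1,0,0,0,0,0,0,1,0,0,0,0,0,0
```

Call:
carry_out:
  targets: [1, 0, 0, 0.1, 0, 0, -1, 1, 0, 0, 0.1, 0, 0, -1, 1, 0, 0, 0.1, 0, 0, -1, 1, 0, 0, 0.1, 0, 0, -1, 1, 0, 0, 0.1, 0, 0, -1, 1, 0, 0, 0.1, 0, 0, -1, 1, 0, 0, 0.1, 0, 0, -1, 1, 0, 0, 0.1, 0, 0, -1, 1, 0, 0, 0.1, 0, 0, -1, 1, 0, 0, 0.1, 0, 0, -1]

```text
time: 6.95
tool_pos: [0.4616, 0.2643, 0.2313]
orientation: [180.0, 0.0, 57.5]
wrist_force: [0.3, 0.9, -0.8]
width: 1.004
grasp_force: 0.0
```

Call:
carry_out:
  targets: [1, 0, 0, 0.1, 0, 0, -1, 1, 0, 0, 0.1, 0, 0, -1, 1, 0, 0, 0.1, 0, 0, -1, 1, 0, 0, 0.1, 0, 0, -1, 1, 0, 0, 0.1, 0, 0, -1, 1, 0, 0, 0.1, 0, 0, -1, 1, 0, 0, 0.1, 0, 0, -1, 1, 0, 0, 0.1, 0, 0, -1, 1, 0, 0, 0.1, 0, 0, -1, 1, 0, 0, 0.1, 0, 0, -1]

```text
time: 7.95
tool_pos: [0.4617, 0.2643, 0.2013]
orientation: [180.0, 0.0, 114.7]
wrist_force: [0.1, 0.2, 0.1]
width: 1.002
grasp_force: 0.0
```

Call:
carry_out:
  targets: [1, 0, 0, 0.1, 0, 0, -1, 1, 0, 0, 0.1, 0, 0, -1, 1, 0, 0, 0.1, 0, 0, -1, 1, 0, 0, 0.1, 0, 0, -1, 1, 0, 0, 0.1, 0, 0, -1, 1, -0.21, 0.72, 0.1, 0, 0, 0, 1, -0.21, 0.72, 0.1, 0, 0, 0, 1, -0.21, 0.72, 0.1, 0, 0, 0, 1, 0, 0, 0, 0, 0, 0, 1, 0, 0, 0, 0, 0, 0]

```text
time: 8.95
tool_pos: [0.5153, 0.3051, 0.1771]
orientation: [-180.0, -0.0, 143.2]
wrist_force: [-0.5, 0.8, 0.9]
width: 1.001
grasp_force: 0.0
```

```bash
python3 - <<'E'
from h import *
import pickle
at()
f=grab('wrist','w5.png');pickle.dump(f,open('stack2.pkl','wb'))
old=pickle.load(open('stack.pkl','rb'))
rs=viewer.silhouettes('cassette_c',f); 
for r in rs[:3]: print(r['score'],r['extent'],r['region'].sum())
r=max(rs[:2],key=lambda r:r['region'].sum()); np.save('sil_c.npy',r['region'])
c=fit_cas(f,r['region'],.516,.3045,143,.009); print('c',np.round(c,4))
for t,z in[('cassette_c',.009),('cassette_c_clip',.018),('small_bottle',0)]:
    for r in viewer.spot_point(t,f)[:2]: print(t,np.round(r['position'],1),round(r['score'],2),np.round(onz(f,r['position'],z),4))
# overlay
im=f['img'].copy(); h=proj(f,cas_pts(*c[:3],.009)); cv2.polylines(im,[h[5:].astype(int)],True,(255,0,0)); cv2.imwrite('pics/w5o.png',im[:,:,::-1])
E
```

```text
8.95 [0.5153 0.3051 0.1771] [-1.7996e+02 -1.0000e-02  1.4319e+02] [-0.5  0.8  0.9] 1.001 0.0
0.65 [281.2, 198.8, 77.2, 84.2] 5784
c [  0.516    0.3044 141.5882 198.2104]
cassette_c [279.1 197.8] 0.86 [0.516  0.3039 0.009 ]
cassette_c_clip [253.7 232.3] 0.8 [0.5249 0.2715 0.018 ]
small_bottle [361.2 139.6] 0.78 [0.5186 0.3837 0.    ]
```

View pics/w5o.png

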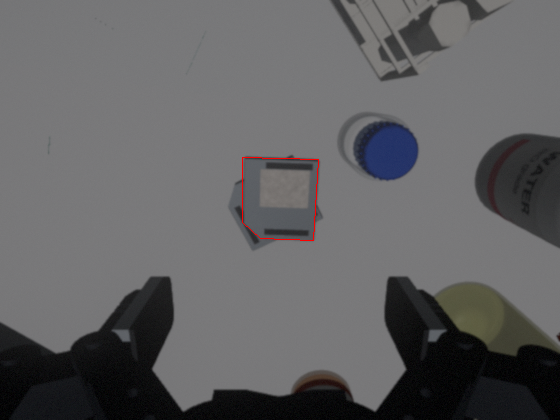

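The overlay fits c's outline closely: its corners are at (243,157), (318,158) and (314,240), and the clip is at lower left. Before descending I'll check where the open fingertips are in the picture.

```bash
python3 - <<'E'
from h import *
import pickle
f=pickle.load(open('stack2.pkl','rb')); s=ctrl.read_state()
T=R.from_euler('xyz',s['orientation'],degrees=True)
for z in(.006,.012,.018,.025): 
  P=[T.apply([x,y,z])+s['tool_pos'] for y in(-.0425,.0425) for x in(-.011,.011)]
  print(z,np.round(proj(f,P)).tolist())
def go(p,yaw,n): plan([(*p,yaw,1,n),(*p,yaw,1,2)])
go((.516,.3044,.045),141.6,8)
E
```

```text
0.006 [[172.0, 329.0], [167.0, 278.0], [388.0, 329.0], [393.0, 278.0]]
0.012 [[176.0, 320.0], [171.0, 271.0], [384.0, 320.0], [389.0, 271.0]]
0.018 [[180.0, 312.0], [176.0, 264.0], [380.0, 312.0], [385.0, 264.0]]
0.025 [[184.0, 303.0], [180.0, 257.0], [376.0, 303.0], [380.0, 257.0]]
CALL 1,-0.005,0.001,0.552,0,0.001,0.035,1,-0.005,0.001,0.552,0,0.001,0.035,1,-0.005,0.001,0.552,0,0.001,0.035,1,-0.005,0.001,0.552,0,0.001,0.035,1,-0.005,0.001,0.552,0,0.001,0.035,1,-0.005,0,0.552,0,0.001,0.035,1,-0.005,0,0.552,0,0.001,0.035,1,-0.005,0,0.552,0,0.001,0.035,1,0,0,0,0,0,0,1,0,0,0,0,0,0
```

Call:
carry_out:
  targets: [1, 0, 0, 0.6, 0, 0, 0.1, 1, 0, 0, 0.6, 0, 0, 0.1, 1, 0, 0, 0.6, 0, 0, 0.08, 1, 0, 0, 0.6, 0, 0, 0, 1, 0, 0, 0.6, 0, 0, 0, 1, 0, 0, 0.6, 0, 0, 0, 1, 0, 0, 0.5, 0, 0, 0, 1, 0, 0, 0.4, 0, 0, 0, 1, 0, 0, 0.3, 0, 0, 0, 1, 0, 0, 0, 0, 0, 0]

```text
time: 10.2
tool_pos: [0.5148, 0.3053, 0.0322]
orientation: [-179.9, -0.0, 141.6]
wrist_force: [0.5, 1.5, 0.4]
width: 0.999
grasp_force: 0.0
```

```bash
python3 - <<'E'
from h import *
at(); plan([(.516,.3044,.031,141.6,1,1)])
E
```

```text
10.2 [0.5148 0.3053 0.0322] [-1.7991e+02 -3.0000e-02  1.4163e+02] [0.5 1.5 0.4] 0.999 0.0
CALL 1,-0.05,0,0.04,-0.015,-0.005,0.005
```

Call:
carry_out:
  targets: [1, -0.05, 0, 0.04, 0, 0, 0, -1, 0, 0, 0, 0, 0, 0, -1, 0, 0, 0, 0, 0, 0, -1, 0, 0, 0, 0, 0, 0, -1, 0, 0, 0, 0, 0, 0, -1, 0, 0, 0, 0, 0, 0]
  squeeze: 30

```text
time: 10.8
tool_pos: [0.517, 0.305, 0.0331]
orientation: [179.9, 0.0, 141.6]
wrist_force: [-0.4, -0.5, 6.3]
width: 0.666
grasp_force: 32.2
```

Call:
carry_out:
  targets: [-1, 0, 0, -0.2, 0, 0, 0, -1, 0, 0, -0.5, 0, 0, 0, -1, 0, 0, -0.8, 0, 0, 0, -1, 0, 0, -0.9, 0, 0, 0, -1, 0, 0, -0.9, 0, 0, 0, -1, 0, 0, -0.9, 0, 0, 0, -1, 0, 0, 0, 0, 0, 0]

```text
time: 11.5
tool_pos: [0.518, 0.3067, 0.1631]
orientation: [179.6, 0.1, 141.6]
wrist_force: [0.0, -0.1, 0.3]
width: 0.667
grasp_force: 32.2
```

```bash
python3 - <<'E'
from h import *
import pickle
at()
f=grab('wrist','w6.png');pickle.dump(f,open('c_up.pkl','wb'));t=grab('top')
s=ctrl.read_state();p=s['tool_pos']
rs=viewer.silhouettes('cassette_a',f)
for r in rs[:3]:
    print(r['score'],r['extent'],r['region'].sum())
rt=viewer.silhouettes('cassette_a',t)
for r in rt[:4]: print('top',r['score'],r['extent'])
# case fit from w2: base rim rectangle 90x126 at z=.033, chamfer from dark region
g=pickle.load(open('case.pkl','rb'))
r=viewer.silhouettes('case_deck',g) if 0 else []
print(np.round([onz(g,q,.033) for q in[(211,98),(345,62),(364,157),(240,191)]],4).tolist())
E
```

```text
11.5 [0.518  0.3067 0.1631] [1.7961e+02 1.2000e-01 1.4164e+02] [ 0.  -0.1  0.3] 0.667 32.2
0.91 [265.1, 183.8, 90.9, 55.3] 3206
0.57 [280.9, 283.9, 151.7, 148.4] 20427
top 0.96 [357.6, 223.9, 23.9, 29.8]
top 0.77 [141.6, 216.7, 24.9, 24.0]
top 0.76 [160.3, 223.0, 16.0, 24.2]
[[0.5368, 0.0458, 0.033], [0.5678, -0.0741, 0.033], [0.4839, -0.0971, 0.033], [0.45, 0.0218, 0.033]]
```

View pics/w6.png

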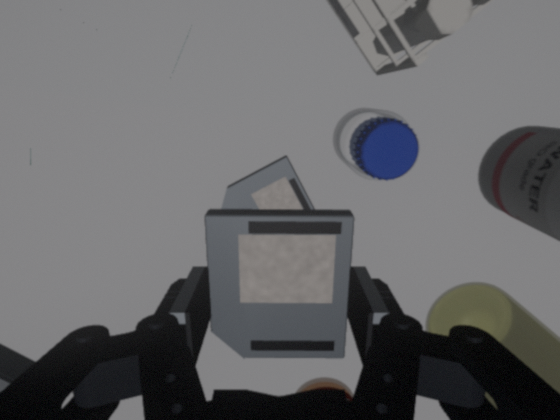

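c is held square between the pads, with its top face corners at (209,216), (351,216), (346,357) and (244,357), and its clip at lower left. The bottle is untouched. I'll work out c's offset in the hand and the route to the case.

```bash
cat >> h.py <<'E'
def fit_held(f,s,pix):
    """pix: top-face corners in order [+x-y? image TL=+x+y...]; returns dx,dy(mm tool),yaw off,ztop"""
    T=R.from_euler('xyz',s['orientation'],degrees=True)
    names=np.array([[33,29],[33,-29],[-33,-29],[-19,29],[-33,15]])/1000.
    def world(v):
        c,sn=np.cos(v[2]/57.3),np.sin(v[2]/57.3)
        q=names@np.array([[c,sn],[-sn,c]])+[v[0]/1e3,v[1]/1e3]
        return T.apply(np.c_[q[:,0],-q[:,1],np.full(5,v[3]/1e3)])+s['tool_pos']
    o=least_squares(lambda v:(proj(f,world(v))-pix).ravel(),[0,0,0,5]); return o.x,np.abs(o.fun).max()
E
python3 - <<'E'
from h import *
import pickle
f=pickle.load(open('c_up.pkl','rb'));s=ctrl.read_state()
print(fit_held(f,s,np.array([[209,216],[351,216],[346,357],[211.5,325],[244,357]])[[0,1,2,4,3]]))
plan([(.51,-.0255,.165,15.4,-1,23),(.51,-.0255,.10,15.4,-1,4),(.51,-.0255,.1,15.4,-1,2)])
E
```

```text
(array([-5.28344539, -2.96804577, -0.56169473, 20.30404047]), np.float64(35.00626490127678))
CALL -1,-0.29,-0.38,-0.01,0,0.001,0.958,-1,-0.325,-0.35,-0.01,0,0.001,0.958,-1,-0.357,-0.318,-0.01,0,0.001,0.958,-1,-0.386,-0.282,-0.01,0,0.001,0.958,-1,-0.411,-0.244,-0.01,0,0.001,0.958,-1,-0.432,-0.204,-0.011,0,0.001,0.958,-1,-0.45,-0.161,-0.011,0,0.001,0.958,-1,-0.463,-0.118,-0.011,0,0.001,0.958,-1,-0.472,-0.073,-0.011,0,0.001,0.958,-1,-0.477,-0.027,-0.011,0,0.001,0.958
CALL -1,-0.477,0.018,-0.011,0,0.001,0.958,-1,-0.473,0.064,-0.011,0,0.001,0.958,-1,-0.465,0.109,-0.011,0,0.001,0.958,-1,-0.453,0.153,-0.011,0,0.001,0.958,-1,-0.436,0.196,-0.011,0,0.001,0.958,-1,-0.415,0.236,-0.011,0,0.001,0.958,-1,-0.391,0.275,-0.011,0,0.001,0.958,-1,-0.363,0.311,-0.011,0,0.001,0.958,-1,-0.331,0.344,-0.011,0,0.001,0.958,-1,-0.297,0.374,-0.011,0,0.001,0.958
CALL -1,-0.26,0.401,-0.011,0,0.001,0.958,-1,-0.22,0.424,-0.011,0,0.001,0.958,-1,-0.178,0.443,-0.011,0,0.001,0.958,-1,0,0,0.542,0,0,0,-1,0,0,0.542,0,0,0,-1,0,0,0.542,0,0,0,-1,0,0,0.542,0,0,0,-1,0,0,0,0,0,0,-1,0,0,0,0,0,0
```

Call:
carry_out:
  targets: [-1, -0.29, -0.38, -0.01, 0, 0, 0.96, -1, -0.32, -0.35, -0.01, 0, 0, 0.96, -1, -0.36, -0.32, -0.01, 0, 0, 0.96, -1, -0.39, -0.28, -0.01, 0, 0, 0.96, -1, -0.41, -0.24, -0.01, 0, 0, 0.96, -1, -0.43, -0.2, -0.01, 0, 0, 0.96, -1, -0.45, -0.16, -0.01, 0, 0, 0.96, -1, -0.46, -0.12, -0.01, 0, 0, 0.96, -1, -0.47, -0.07, -0.01, 0, 0, 0.96, -1, -0.48, -0.03, -0.01, 0, 0, 0.96]

```text
time: 12.7
tool_pos: [0.513, 0.1607, 0.1601]
orientation: [-179.9, 0.0, 86.4]
wrist_force: [-0.4, -0.6, 0.1]
width: 0.667
grasp_force: 32.2
```

Call:
carry_out:
  targets: [-1, -0.48, 0.02, -0.01, 0, 0, 0.96, -1, -0.47, 0.06, -0.01, 0, 0, 0.96, -1, -0.47, 0.11, -0.01, 0, 0, 0.96, -1, -0.45, 0.15, -0.01, 0, 0, 0.96, -1, -0.44, 0.2, -0.01, 0, 0, 0.96, -1, -0.42, 0.24, -0.01, 0, 0, 0.96, -1, -0.39, 0.28, -0.01, 0, 0, 0.96, -1, -0.36, 0.31, -0.01, 0, 0, 0.96, -1, -0.33, 0.34, -0.01, 0, 0, 0.96, -1, -0.3, 0.37, -0.01, 0, 0, 0.96]

```text
time: 13.7
tool_pos: [0.5098, 0.0175, 0.1631]
orientation: [-179.9, 0.1, 31.4]
wrist_force: [0.1, -1.4, -0.2]
width: 0.661
grasp_force: 32.2
```

Call:
carry_out:
  targets: [-1, -0.26, 0.4, -0.01, 0, 0, 0.95, -1, -0.22, 0.42, -0.01, 0, 0, 0.95, -1, -0.18, 0.44, -0.01, 0, 0, 0.95, -1, 0, 0, 0.3, 0, 0, 0, -1, 0, 0, 0.3, 0, 0, 0, -1, 0, 0, 0, 0, 0, 0, -1, 0, 0, 0, 0, 0, 0]

```text
time: 14.4
tool_pos: [0.5091, -0.0236, 0.1463]
orientation: [-179.9, 0.1, 15.4]
wrist_force: [0.7, 0.4, 0.4]
width: 0.666
grasp_force: 32.2
```

```bash
python3 - <<'E'
from h import *
import pickle
at()
s=ctrl.read_state(); f=grab('wrist','w7.png');pickle.dump((f,s),open('c_case.pkl','wb'))
g=pickle.load(open('c_up.pkl','rb'))
s0=dict(tool_pos=np.array([.518,.3067,.1631]),orientation=[179.61,.12,141.64])
print(fit_held(g,s0,np.array([[209,216],[351,216],[346,357],[211.5,325],[244,357]])))
E
```

```text
14.4 [ 0.5091 -0.0236  0.1463] [-1.7994e+02  8.0000e-02  1.5430e+01] [0.7 0.4 0.4] 0.666 32.2
(array([-1.76770561,  0.51270357, -0.49330268, 19.76102002]), np.float64(3.1413695993847455))
```

View pics/w7.png

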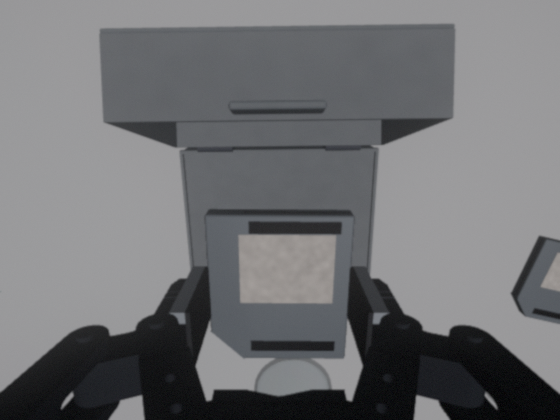

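The hover picture shows c centred laterally over the case (centre column about 280, against 279 for the rim). The case's back edge runs from (181,150) to (377,147), so it is turned about 0.8° anticlockwise from c. I'll compute the lengthwise offset.

```bash
python3 - <<'E'
from h import *
import pickle
f,s=pickle.load(open('c_case.pkl','rb'))
p=s['tool_pos']; 
for yaw in(15.4,16.2):
    R2=np.array([[np.cos(yaw/57.3),np.sin(yaw/57.3)],[-np.sin(yaw/57.3),np.cos(yaw/57.3)]])
    for nm,q,z in[('back rim',(279,149),.033),('L',(181,150),.033),('R',(377,147),.033),('L2',(189.5,262),.033),('R2',(369.5,262),.033),('cas back top',(280,216),p[2]-.015),('cas front top',(295,357),p[2]-.015),('cas Ltop',(209,216),p[2]-.015),('cas Rtop',(351,216),p[2]-.015),('cas BR',(346,357),p[2]-.015)]:
        w=onz(f,q,z); print(yaw,nm,np.round(w,4),'rel TCP in case axes mm',np.round(R2@(w-p)[:2]*1e3,1))
g=pickle.load(open('case.pkl','rb'))
C=np.array([onz(g,q,.033)[:2] for q in[(211,98),(345,62),(364,157),(240,191)]])
M=np.array([[45,63],[45,-63],[-45,-63],[-45,63]])/1e3
o=least_squares(lambda v:(M@np.array([[np.cos(v[2]),np.sin(v[2])],[-np.sin(v[2]),np.cos(v[2])]])+v[:2]-C).ravel(),[.51,-.025,.27]);print(o.x,o.x[2]*57.3,np.round(o.fun*1e3,1))
for t,z in[('case_deck',.03),('case_lid_hinge',.034)]:
    print(t)
E
```

```text
15.4 back rim [ 0.5526 -0.0125  0.033 ] rel TCP in case axes mm [44.8 -0.8]
15.4 L [0.5355 0.0469 0.033 ] rel TCP in case axes mm [44.1 61. ]
15.4 R [ 0.5702 -0.0716  0.033 ] rel TCP in case axes mm [ 46.2 -62.4]
15.4 L2 [0.4608 0.0265 0.033 ] rel TCP in case axes mm [-33.2  61.2]
15.4 R2 [ 0.4942 -0.0938  0.033 ] rel TCP in case axes mm [-33.  -63.7]
15.4 cas back top [ 0.5407 -0.0162  0.1313] rel TCP in case axes mm [32.4 -1.2]
15.4 cas front top [ 0.4803 -0.0398  0.1313] rel TCP in case axes mm [-32.1  -7.9]
15.4 cas Ltop [0.5334 0.01   0.1313] rel TCP in case axes mm [32.4 26. ]
15.4 cas Rtop [ 0.548  -0.0423  0.1313] rel TCP in case axes mm [ 32.5 -28.3]
15.4 cas BR [ 0.4862 -0.0611  0.1313] rel TCP in case axes mm [-32.  -30.1]
16.2 back rim [ 0.5526 -0.0125  0.033 ] rel TCP in case axes mm [44.8 -1.4]
16.2 L [0.5355 0.0469 0.033 ] rel TCP in case axes mm [45.  60.4]
16.2 R [ 0.5702 -0.0716  0.033 ] rel TCP in case axes mm [ 45.3 -63.1]
16.2 L2 [0.4608 0.0265 0.033 ] rel TCP in case axes mm [-32.4  61.7]
16.2 R2 [ 0.4942 -0.0938  0.033 ] rel TCP in case axes mm [-33.9 -63.3]
16.2 cas back top [ 0.5407 -0.0162  0.1313] rel TCP in case axes mm [32.4 -1.6]
16.2 cas front top [ 0.4803 -0.0398  0.1313] rel TCP in case axes mm [-32.2  -7.4]
16.2 cas Ltop [0.5334 0.01   0.1313] rel TCP in case axes mm [32.7 25.5]
16.2 cas Rtop [ 0.548  -0.0423  0.1313] rel TCP in case axes mm [ 32.1 -28.8]
16.2 cas BR [ 0.4862 -0.0611  0.1313] rel TCP in case axes mm [-32.5 -29.6]
[ 0.50962551 -0.02588886  0.26621534] 15.25413877652284 [-0.4  0.9  1.9 -0.7 -1.1 -1.4 -0.4  1.2]
case_deck
case_lid_hinge
```

Call:
carry_out:
  targets: [-1, 0, 0, 0.6, 0, 0, -0.08, -1, 0, 0, 0.6, 0, 0, 0, -1, 0, 0, 0.6, 0, 0, 0, -1, 0, 0, 0.5, 0, 0, 0, -1, 0, 0, 0.4, 0, 0, 0, -1, 0, 0, 0.2, 0, 0, 0, -1, 0, 0, 0, 0, 0, 0, -1, 0, 0, 0, 0, 0, 0]

```text
time: 15.25
tool_pos: [0.5101, -0.0245, 0.0606]
orientation: [180.0, -0.0, 15.8]
wrist_force: [-0.4, -1.0, -0.6]
width: 0.662
grasp_force: 32.2
```

```bash
python3 - <<'E'
from h import *
at(); plan([(.5091,-.0236,.0545,15.9,-1,2)])
E
```

```text
15.25 [ 0.5101 -0.0245  0.0606] [ 1.7999e+02 -5.0000e-02  1.5760e+01] [-0.4 -1.  -0.6] 0.662 32.2
CALL -1,-0.012,-0.019,0.101,0.001,-0.004,-0.013,-1,-0.011,-0.019,0.101,0.001,-0.004,-0.013
```

```bash
cat >> h.py <<'E'
def avg(n=6):
    P=[];O=[]
    for i in range(n):
        s=ctrl.read_state();P.append(s['tool_pos']);O.append((s['orientation'][2]));viewer.grab_frame('top')
    P=np.array(P);print('avg',np.round(P.mean(0),4),'sd',np.round(P.std(0)*1e3,2),np.mean(O),'t',s['time']);return P.mean(0),np.mean(O)
E
python3 -c "
from h import *
avg(8)"
```

```text
avg [ 0.51   -0.0246  0.0606] sd [0.14 0.06 0.13] 15.742706619001801 t 15.6
```

Call:
carry_out:
  targets: [-1, -0.01, -0.02, 0.1, 0, 0, -0.01, -1, -0.01, -0.02, 0.08, 0, 0, -0.01, -1, 0, 0, 0, 0, 0, 0, -1, 0, 0, 0, 0, 0, 0, -1, 0, 0, 0, 0, 0, 0]

```text
time: 16.15
tool_pos: [0.5087, -0.0237, 0.0547]
orientation: [180.0, 0.0, 15.9]
wrist_force: [-0.2, -0.7, -0.3]
width: 0.663
grasp_force: 32.2
```

```bash
python3 - <<'E'
from h import *
at(); avg(3);at()
E
```

```text
16.15 [ 0.5087 -0.0237  0.0547] [180.     0.    15.86] [-0.2 -0.7 -0.3] 0.663 32.2
avg [ 0.5087 -0.0237  0.0547] sd [0.01 0.01 0.02] 15.857239141902062 t 16.25
16.3 [ 0.5088 -0.0237  0.0548] [ 1.800e+02 -1.000e-02  1.585e+01] [-0.   0.8 -0.3] 0.662 32.2
```

Call:
carry_out:
  targets: [-1, 0, 0, 0.03, 0, 0, 0, -1, 0, 0, 0, 0, 0, 0]

```text
time: 16.5
tool_pos: [0.5089, -0.0237, 0.0541]
orientation: [180.0, -0.0, 15.9]
wrist_force: [-0.5, -0.4, 2.9]
width: 0.666
grasp_force: 32.6
```

Call:
carry_out:
  targets: [-1, 0, 0, 0.02, 0, 0, 0, -1, 0, 0, 0, 0, 0, 0]

```text
time: 16.7
tool_pos: [0.5089, -0.0237, 0.054]
orientation: [180.0, -0.0, 15.9]
wrist_force: [-3.2, 0.2, 11.7]
width: 0.668
grasp_force: 33.3
```

Call:
carry_out:
  targets: [1, 0, 0, -0.02, 0, 0, 0, 1, 0, 0, 0, 0, 0, 0, 1, 0, 0, 0, 0, 0, 0, 1, 0, 0, 0, 0, 0, 0, 1, 0, 0, -0.3, 0, 0, 0, 1, 0, 0, -0.8, 0, 0, 0, 1, 0, 0, -0.9, 0, 0, 0, 1, 0, 0, -0.9, 0, 0, 0, 1, 0, 0, -0.6, 0, 0, 0, 1, 0, 0, 0, 0, 0, 0]

```text
time: 17.7
tool_pos: [0.5105, -0.0235, 0.1619]
orientation: [179.9, -0.3, 15.9]
wrist_force: [0.2, 0.6, -0.2]
width: 1.003
grasp_force: 0.0
```

```bash
python3 - <<'E'
from h import *
import pickle
at()
f=grab('wrist','w8.png');s=ctrl.read_state();pickle.dump((f,s),open('c_placed.pkl','wb'))
rs=viewer.silhouettes('cassette_c',f)
for r in rs[:3]: print(r['score'],r['extent'])
r=rs[0]; print('c',np.round(fit_cas(f,r['region'],.509,-.0237,15.9,.030),4))
g=pickle.load(open('stack.pkl','rb'))
p,q=onz(g,(284.6,98.8),.009)[:2],onz(g,(275,139.2),.009)[:2]
d=(q-p)/np.linalg.norm(q-p); xd=np.array([d[1],-d[0]]); a=p+.029*d+.033*xd; ay=np.degrees(np.arctan2(xd[1],xd[0])); print('a est',a,ay)
t=grab('top')
for r in viewer.spot_point('cassette_a',t)[:3]: print(r['score'],np.round(onz(t,r['position'],0),4))
im=f['img'];cv2.imwrite('pics/w8c.png',im[:,:,::-1])
plan([(a[0],a[1],.175,ay,1,11),(a[0],a[1],.175,ay,1,2)])
E
```

```text
17.7 [ 0.5105 -0.0235  0.1619] [179.91  -0.3   15.85] [ 0.2  0.6 -0.2] 1.003 0.0
0.96 [528.4, 277.1, 63.2, 94.1]
0.95 [278.4, 212.6, 90.7, 91.9]
c [2.450000e-01 2.430000e-02 1.475667e+02 4.236000e+03]
a est [0.51689484 0.29797465] 76.25445112971383
0.86 [ 0.513  -0.2537  0.    ]
CALL 1,0.292,-0.93,-0.051,-0.001,0.001,-0.958,1,0.38,-0.898,-0.051,-0.001,0.001,-0.958,1,0.464,-0.858,-0.052,-0.001,0.001,-0.958,1,0.544,-0.809,-0.052,-0.001,0.001,-0.958,1,0.619,-0.754,-0.052,-0.001,0.001,-0.958,1,0.688,-0.691,-0.052,-0.001,0.001,-0.958,1,0.751,-0.622,-0.052,-0.001,0.001,-0.958,1,0.807,-0.547,-0.052,-0.001,0.001,-0.958,1,0.856,-0.467,-0.051,-0.001,0.001,-0.958,1,0.897,-0.383,-0.051,-0.001,0.001,-0.958
CALL 1,0.929,-0.296,-0.051,-0.001,0.001,-0.958,1,0,0,0,0,0,0,1,0,0,0,0,0,0
```

View pics/w8c.png

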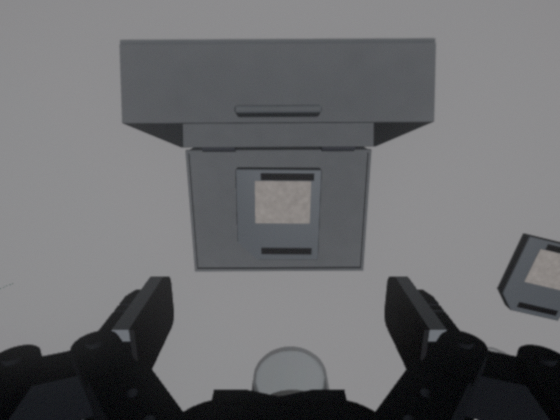

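c lies in the case, clip front-left, laterally centred (236–321 against the rim's 190–367) and possibly a little forward. I'll go on to a and check this numerically on the way.

Call:
carry_out:
  targets: [1, 0.29, -0.93, -0.05, 0, 0, -0.96, 1, 0.38, -0.9, -0.05, 0, 0, -0.96, 1, 0.46, -0.86, -0.05, 0, 0, -0.96, 1, 0.54, -0.81, -0.05, 0, 0, -0.96, 1, 0.62, -0.75, -0.05, 0, 0, -0.96, 1, 0.69, -0.69, -0.05, 0, 0, -0.96, 1, 0.75, -0.62, -0.05, 0, 0, -0.96, 1, 0.81, -0.55, -0.05, 0, 0, -0.96, 1, 0.86, -0.47, -0.05, 0, 0, -0.96, 1, 0.9, -0.38, -0.05, 0, 0, -0.96]

```text
time: 18.9
tool_pos: [0.5158, 0.2698, 0.1726]
orientation: [-179.9, 0.1, 71.1]
wrist_force: [-0.0, 0.2, 0.2]
width: 1.002
grasp_force: 0.0
```

Call:
carry_out:
  targets: [1, 0.93, -0.3, -0.05, 0, 0, -0.96, 1, 0, 0, 0, 0, 0, 0, 1, 0, 0, 0, 0, 0, 0, 1, 0, 0, 0, 0, 0, 0]

```text
time: 19.3
tool_pos: [0.517, 0.2967, 0.1743]
orientation: [-179.9, 0.1, 76.2]
wrist_force: [0.4, 0.2, -0.2]
width: 1.003
grasp_force: 0.0
```

```bash
python3 - <<'E'
from h import *
import pickle
at()
f=grab('wrist','w9.png');at()
rs=viewer.silhouettes('cassette_a',f)
for r in rs[:3]: print(r['score'],r['extent'])
a=fit_cas(f,rs[0]['region'],.5169,.298,76.3,0.); print('a',np.round(a,4))
for t,z in[('cassette_a',0),('cassette_a_clip',.009),('small_bottle',0)]:
    for r in viewer.spot_point(t,f)[:1]: print(t,np.round(r['position'],1),round(r['score'],2),np.round(onz(f,r['position'],z),4))
plan([(a[0],a[1],.0245,a[2],1,9),(a[0],a[1],.0245,a[2],1,1)])
f,s=pickle.load(open('c_placed.pkl','rb'))
Rm=R.from_euler('z',15.9,degrees=True).inv()
for nm,q,z in[('BL',(187,149),.033),('BR',(370,149),.033),('FR',(363,270),.033),('FL',(196,270),.033),('cTL',(237,169),.039),('cTR',(321,169),.039),('cBR',(319,260),.039),('cFm',(285,260),.039)]:
    print(nm,np.round(Rm.apply(onz(f,q,z)-[.5089,-.0237,0])*1e3,1))
E
```

```text
19.3 [0.517  0.2967 0.1743] [-1.7995e+02  1.2000e-01  7.6240e+01] [ 0.4  0.2 -0.2] 1.003 0.0
19.35 [0.5172 0.2965 0.1745] [-1.7997e+02  1.1000e-01  7.6230e+01] [ 0.8  0.4 -0. ] 0.997 0.0
0.58 [276.1, 195.8, 74.9, 83.4]
a [  0.5173   0.2953  79.7906 126.0241]
cassette_a [276.  196.9] 0.93 [0.5139 0.2941 0.    ]
cassette_a_clip [254.8 226.3] 0.58 [0.4916 0.2762 0.009 ]
small_bottle [253.7  81. ] 0.98 [0.5192 0.3859 0.    ]
CALL 1,-0.007,0.001,0.558,0,0.001,-0.068,1,-0.007,0.001,0.558,0,0.001,-0.068,1,-0.007,0.001,0.558,0,0.001,-0.068,1,-0.007,0.001,0.558,0,0.001,-0.068,1,-0.007,0.001,0.558,0,0.001,-0.068,1,-0.007,0.001,0.558,0,0.001,-0.068,1,-0.008,0.001,0.558,0,0.001,-0.068,1,-0.008,0.001,0.558,0,0.001,-0.068,1,-0.008,0.001,0.558,0,0.001,-0.068,1,0,0,0,0,0,0
BL [45.1 60.4 33. ]
BR [ 45.1 -62.8  33. ]
FR [-44.5 -64.1  33. ]
FL [-44.4  60.3  33. ]
cTL [32.6 26.6 39. ]
cTR [ 32.6 -29.5  39. ]
cBR [-33.6 -30.3  39. ]
cFm [-33.6  -5.8  39. ]
```

Call:
carry_out:
  targets: [1, 0, 0, 0.6, 0, 0, -0.2, 1, 0, 0, 0.6, 0, 0, -0.2, 1, 0, 0, 0.6, 0, 0, 0, 1, 0, 0, 0.4, 0, 0, 0, 1, 0, 0, 0, 0, 0, 0, 1, 0, 0, 0, 0, 0, 0]

```text
time: 20.15
tool_pos: [0.5173, 0.2984, 0.1096]
orientation: [180.0, -0.0, 78.6]
wrist_force: [-0.2, 0.5, -0.3]
width: 1.0
grasp_force: 0.0
```

```bash
python3 - <<'E'
from h import *
for i in range(2):
    f=grab('wrist','w10_%d.png'%i);at()
    rs=viewer.silhouettes('cassette_a',f)
    m=rs[0]['region']; cnt=max(cv2.findContours(m.astype(np.uint8),0,2)[0],key=cv2.contourArea)
    ap=cv2.approxPolyDP(cnt,4,True)[:,0]; print(rs[0]['score'],rs[0]['extent'],ap.tolist())
    a=fit_cas(f,m,.5173,.2953,78,0.); print('a',np.round(a,4))
plan([(a[0],a[1],.026,a[2],1,4),(a[0],a[1],.026,a[2],1,1)])
E
```

```text
20.2 [0.5176 0.2986 0.1101] [ 1.7995e+02 -5.0000e-02  7.8650e+01] [-0.2  0.7  0.7] 0.997 0.0
0.6 [276.9, 224.2, 93.1, 103.8] [[325, 173], [232, 177], [236, 254], [257, 274], [324, 270]]
a [  0.5174   0.2954  79.7789 170.8861]
20.3 [0.5177 0.2987 0.1103] [ 1.7993e+02 -7.0000e-02  7.8650e+01] [-0.1  1.1  0.9] 0.999 0.0
0.95 [276.9, 225.3, 91.7, 101.0] [[235, 175], [232, 207], [238, 258], [260, 274], [321, 271], [324, 176]]
a [  0.5172   0.2953  79.5763 181.3291]
CALL 1,-0.029,0.001,0.702,0.003,-0.003,-0.041,1,-0.029,0.001,0.702,0.003,-0.003,-0.041,1,-0.029,0.001,0.702,0.003,-0.003,-0.041,1,-0.028,0.002,0.702,0.003,-0.003,-0.041,1,0,0,0,0,0,0
```

Call:
carry_out:
  targets: [1, -0.03, 0, 0.7, 0, 0, -0.05, 1, -0.03, 0, 0.7, 0, 0, -0.05, 1, -0.03, 0, 0.7, 0, 0, -0.04, 1, -0.03, 0, 0.5, 0, 0, -0.04, 1, 0, 0, 0.2, 0, 0, 0, 1, 0, 0, 0, 0, 0, 0, 1, 0, 0, 0, 0, 0, 0]

```text
time: 21.05
tool_pos: [0.5169, 0.2953, 0.0261]
orientation: [180.0, -0.1, 79.7]
wrist_force: [0.8, -0.5, -0.2]
width: 1.002
grasp_force: 0.0
```

```bash
python3 - <<'E'
from h import *
at(); plan([(.5173,.2953,.026,79.7,1,1)])
E
```

```text
21.05 [0.5169 0.2953 0.0261] [ 1.7995e+02 -5.0000e-02  7.9690e+01] [ 0.8 -0.5 -0.2] 1.002 0.0
CALL 1,0.002,0.014,0.003,0.008,-0.009,-0.002
```

Call:
carry_out:
  targets: [-1, 0, 0, 0, 0, 0, 0, -1, 0, 0, 0, 0, 0, 0, -1, 0, 0, 0, 0, 0, 0, -1, 0, 0, 0, 0, 0, 0, -1, 0, 0, 0, 0, 0, 0]
  squeeze: 30

```text
time: 21.55
tool_pos: [0.5169, 0.295, 0.0264]
orientation: [179.9, -0.0, 79.7]
wrist_force: [-1.4, -1.0, 4.9]
width: 0.66
grasp_force: 31.0
```

Call:
carry_out:
  targets: [-1, 0, 0, -0.2, 0, 0, 0, -1, 0, 0, -0.5, 0, 0, 0, -1, 0, 0, -0.8, 0, 0, 0, -1, 0, 0, -0.9, 0, 0, 0, -1, 0, 0, -0.9, 0, 0, 0, -1, 0, 0, -0.9, 0, 0, 0, -1, 0, 0, 0, 0, 0, 0]

```text
time: 22.25
tool_pos: [0.5183, 0.2966, 0.1564]
orientation: [179.7, -0.3, 79.7]
wrist_force: [-0.5, 0.1, -0.7]
width: 0.667
grasp_force: 32.1
```

```bash
python3 - <<'E'
from h import *
at()
plan([(.509,-.0235,.155,15.9,-1,12),(.509,-.0235,.15,15.9,-1,2)])
E
```

```text
22.25 [0.5183 0.2966 0.1564] [179.67  -0.29  79.69] [-0.5  0.1 -0.7] 0.667 32.1
CALL -1,-0.879,0.134,0,0.002,-0.007,0.928,-1,-0.863,0.215,0.001,0.002,-0.007,0.928,-1,-0.84,0.294,0.001,0.002,-0.007,0.928,-1,-0.809,0.37,0.002,0.002,-0.007,0.928,-1,-0.771,0.443,0.002,0.002,-0.007,0.928,-1,-0.727,0.513,0.002,0.002,-0.007,0.928,-1,-0.676,0.578,0.003,0.002,-0.007,0.928,-1,-0.619,0.638,0.003,0.002,-0.007,0.928,-1,-0.558,0.693,0.003,0.002,-0.007,0.928,-1,-0.491,0.742,0.004,0.002,-0.007,0.928
CALL -1,-0.42,0.784,0.004,0.002,-0.007,0.928,-1,-0.346,0.819,0.004,0.002,-0.007,0.928,-1,0,0,0.083,0,0,0,-1,0,0,0.083,0,0,0
```

Call:
carry_out:
  targets: [-1, -0.88, 0.13, 0, 0, 0, 0.93, -1, -0.86, 0.22, 0, 0, 0, 0.93, -1, -0.84, 0.29, 0, 0, 0, 0.93, -1, -0.81, 0.37, 0, 0, 0, 0.93, -1, -0.77, 0.44, 0, 0, 0, 0.93, -1, -0.73, 0.51, 0, 0, 0, 0.93, -1, -0.68, 0.58, 0, 0, 0, 0.93, -1, -0.62, 0.64, 0, 0, 0, 0.93, -1, -0.56, 0.69, 0, 0, 0, 0.93, -1, -0.49, 0.74, 0, 0, 0, 0.93]

```text
time: 23.25
tool_pos: [0.5076, 0.027, 0.1515]
orientation: [-180.0, 0.0, 26.2]
wrist_force: [0.5, -0.1, -0.8]
width: 0.662
grasp_force: 32.1
```

Call:
carry_out:
  targets: [-1, -0.42, 0.78, 0, 0, 0, 0.93, -1, -0.35, 0.82, 0, 0, 0, 0.93, -1, 0, 0, 0.2, 0, 0, 0, -1, 0, 0, 0, 0, 0, 0, -1, 0, 0, 0, 0, 0, 0, -1, 0, 0, 0, 0, 0, 0]

```text
time: 23.85
tool_pos: [0.5063, -0.0242, 0.1454]
orientation: [-180.0, -0.0, 15.8]
wrist_force: [1.0, 0.9, -0.1]
width: 0.66
grasp_force: 32.1
```

```bash
cat > held.py <<'E'
from h import *
import pickle,sys
avg(2); s=ctrl.read_state(); f=grab('wrist',sys.argv[1]);pickle.dump((f,s),open(sys.argv[1]+'.pkl','wb'))
print(np.round(s['tool_pos'],4),np.round(s['orientation'],2))
# held-cassette picture compared with c's (w7): shift between the two by template phase correlation on the cassette's top face
g=cv2.imread('pics/w7.png',0)[205:365,215:345]; im=cv2.cvtColor(f['img'],cv2.COLOR_RGB2GRAY)[190:380,190:370]
m=cv2.matchTemplate(im,g,cv2.TM_CCOEFF_NORMED); _,v,_,l=cv2.minMaxLoc(m); print('match',v,'dx,dy px',l[0]+190-215,l[1]+190-205)
I0=cv2.cvtColor(f['img'],cv2.COLOR_RGB2GRAY); a=cv2.imread('pics/w7.png',0)
W=np.eye(2,3,dtype=np.float32); W[0,2]=l[0]-25;W[1,2]=l[1]-15
mask=np.zeros_like(a);mask[200:365,200:355]=255
cc,W=cv2.findTransformECC(a,I0,W,cv2.MOTION_EUCLIDEAN,(3,200,1e-6),mask,5); c0=np.array([279,287,1]);print('ecc',round(cc,3),'shift at centre px',np.round(W@c0-c0[:2],2),'rot deg',round(np.degrees(np.arctan2(W[1,0],W[0,0])),2),'(2.2 px/mm)')
E
python3 held.py w11.png
```

```text
avg [ 0.5063 -0.0242  0.1454] sd [0.02 0.04 0.02] 15.846199487242806 t 23.9
[ 0.5064 -0.0244  0.1454] [-1.7998e+02 -2.0000e-02  1.5830e+01]
match 0.96797776222229 dx,dy px 0 -4
ecc 0.973 shift at centre px [-0.13 -3.89] rot deg -0.41 (2.2 px/mm)
```

Call:
carry_out:
  targets: [-1, 0.07, 0, 0.6, 0, 0, 0.04, -1, 0, 0, 0.6, 0, 0, 0, -1, 0, 0, 0.6, 0, 0, 0, -1, 0, 0, 0.4, 0, 0, 0, -1, 0, 0, 0.3, 0, 0, 0, -1, 0, 0, 0, 0, 0, 0, -1, 0, 0, 0, 0, 0, 0]

```text
time: 24.7
tool_pos: [0.5085, -0.0245, 0.0706]
orientation: [180.0, -0.0, 15.5]
wrist_force: [0.4, 0.1, 0.0]
width: 0.662
grasp_force: 32.1
```

```bash
python3 - <<'E'
from h import *
avg(2);at(); plan([(.5083,-.0238,.067,15.6,-1,1)])
E
```

```text
avg [ 0.5086 -0.0246  0.0708] sd [0.1  0.03 0.14] 15.51978703587946 t 24.75
24.8 [ 0.5088 -0.0246  0.071 ] [ 1.7998e+02 -7.0000e-02  1.5520e+01] [ 0.4 -0.2 -1.1] 0.663 32.1
CALL -1,-0.008,-0.03,0.133,0.004,-0.013,-0.014
```

Call:
carry_out:
  targets: [-1, -0.01, -0.03, 0.14, 0, 0, -0.01, -1, 0, 0, 0, 0, 0, 0, -1, 0, 0, 0.03, 0, 0, 0, -1, 0, 0, 0, 0, 0, 0]

```text
time: 25.2
tool_pos: [0.5077, -0.0239, 0.0654]
orientation: [180.0, 0.0, 15.6]
wrist_force: [-0.6, -0.5, 3.4]
width: 0.664
grasp_force: 32.4
```

```bash
python3 - <<'E'
from h import *
at(); plan([(.5083,-.0238,.0656,15.6,-1,1)])
E
```

```text
25.2 [ 0.5077 -0.0239  0.0654] [179.99   0.    15.58] [-0.6 -0.5  3.4] 0.664 32.4
CALL -1,0.02,0.003,-0.006,0.002,0,-0.004
```

Call:
carry_out:
  targets: [-1, 0.02, 0, -0.03, 0, 0, 0, -1, 0, 0, 0, 0, 0, 0, -1, 0, 0, 0.03, 0, 0, 0, -1, 0, 0, 0, 0, 0, 0]

```text
time: 25.6
tool_pos: [0.5084, -0.0237, 0.0654]
orientation: [180.0, -0.0, 15.6]
wrist_force: [-0.8, -0.7, 4.1]
width: 0.66
grasp_force: 32.5
```

Call:
carry_out:
  targets: [1, 0, 0, 0, 0, 0, 0, 1, 0, 0, 0, 0, 0, 0, 1, 0, 0, 0, 0, 0, 0, 1, 0, 0, 0, 0, 0, 0, 1, 0, 0, -0.3, 0, 0, 0, 1, 0, 0, -0.8, 0, 0, 0, 1, 0, 0, -0.9, 0, 0, 0, 1, 0, 0, -0.9, 0, 0, 0, 1, 0, 0, 0, 0, 0, 0, 1, 0, 0, 0, 0, 0, 0]

```text
time: 26.6
tool_pos: [0.5086, -0.0238, 0.1531]
orientation: [180.0, -0.1, 15.6]
wrist_force: [0.5, -0.6, 0.2]
width: 1.001
grasp_force: 0.0
```

```bash
python3 - <<'E'
from h import *
import pickle
at()
f=grab('wrist','w12.png');s=ctrl.read_state();pickle.dump((f,s),open('a_placed.pkl','wb'))
rs=viewer.silhouettes('cassette_a',f)
for r in rs[:3]: print(r['score'],r['extent'])
r=min(rs,key=lambda r:abs(r['extent'][0]-279)); print('top of pile',np.round(fit_cas(f,r['region'],.509,-.0237,15.9,.039),4))
# b, seen earlier; go above
plan([(.508,-.2543,.16,1.5,1,9),(.508,-.2543,.16,1.5,1,1)])
i=f['img'][130:290,170:390];cv2.imwrite('pics/w12c.png',cv2.resize(i,None,fx=3.6,fy=3.6,interpolation=cv2.INTER_CUBIC)[:,:,::-1])
E
```

```text
26.6 [ 0.5086 -0.0238  0.1531] [ 1.7996e+02 -1.0000e-01  1.5560e+01] [ 0.5 -0.6  0.2] 1.001 0.0
0.92 [533.0, 275.9, 54.0, 90.3]
0.88 [275.8, 218.3, 92.0, 97.1]
0.55 [277.6, 167.4, 79.5, 4.6]
top of pile [ 5.1130000e-01 -2.5100000e-02  1.3864500e+01  8.7053125e+03]
CALL 1,-0.228,0.823,-0.031,0,0.001,0.273,1,-0.205,0.829,-0.031,0,0.001,0.273,1,-0.183,0.834,-0.031,0,0.001,0.273,1,-0.16,0.838,-0.031,0,0.001,0.273,1,-0.137,0.843,-0.031,0,0.001,0.273,1,-0.114,0.846,-0.031,0,0.001,0.273,1,-0.091,0.849,-0.031,0,0.001,0.273,1,-0.067,0.851,-0.031,0,0.001,0.273,1,-0.044,0.852,-0.031,0,0.001,0.273,1,0,0,0,0,0,0
```

View pics/w12c.png

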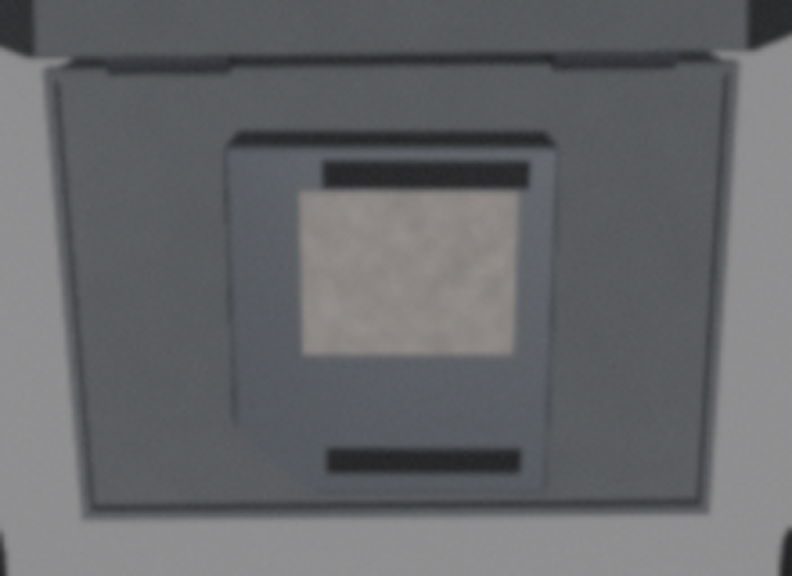

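The crop shows a flush on c, square in the rim with the clip front-left and no visible step. Now b.

Call:
carry_out:
  targets: [1, -0.23, 0.82, -0.03, 0, 0, 0.26, 1, -0.2, 0.83, -0.03, 0, 0, 0.26, 1, -0.18, 0.83, -0.03, 0, 0, 0.26, 1, -0.16, 0.84, -0.03, 0, 0, 0.25, 1, -0.14, 0.84, -0.03, 0, 0, 0.25, 1, -0.11, 0.85, -0.03, 0, 0, 0.25, 1, -0.09, 0.85, -0.03, 0, 0, 0.25, 1, -0.07, 0.85, -0.03, 0, 0, 0.25, 1, -0.04, 0.85, -0.03, 0, 0, 0.25, 1, 0, 0, 0, 0, 0, 0]

```text
time: 27.7
tool_pos: [0.5093, -0.2586, 0.1595]
orientation: [179.9, 0.1, 2.1]
wrist_force: [-0.9, -1.1, -0.2]
width: 0.999
grasp_force: 0.0
```

Call:
carry_out:
  targets: [1, 0, 0, 0.3, 0, 0, 0, 1, 0, 0, 0.3, 0, 0, 0, 1, 0, 0, 0.3, 0, 0, 0, 1, 0, 0, 0, 0, 0, 0, 1, 0, 0, 0, 0, 0, 0, 1, 0, 0, 0, 0, 0, 0]

```text
time: 28.3
tool_pos: [0.5107, -0.2538, 0.1335]
orientation: [180.0, -0.0, 2.5]
wrist_force: [-0.8, -0.5, 0.1]
width: 0.997
grasp_force: 0.0
```

```bash
python3 - <<'E'
from h import *
at()
for i in range(2):
    f=grab('wrist','w13_%d.png'%i)
    rs=viewer.silhouettes('cassette_b',f); r=min(rs,key=lambda r:abs(r['extent'][0]-279)); m=r['region']
    cnt=max(cv2.findContours(m.astype(np.uint8),0,2)[0],key=cv2.contourArea); print(r['score'],r['extent'],cv2.approxPolyDP(cnt,4,True)[:,0].tolist())
    b=fit_cas(f,m,.508,-.2543,2,0.); print('b',np.round(b,4))
for t,z in[('cassette_b',0),('cassette_b_clip',.009),('flask',0)]:
    for r in viewer.spot_point(t,f)[:1]: print(t,np.round(r['position'],1),round(r['score'],2),np.round(onz(f,r['position'],z),4))
at();plan([(b[0],b[1],.026,b[2],1,5),(b[0],b[1],.026,b[2],1,1)])
E
```

```text
28.3 [ 0.5107 -0.2538  0.1335] [ 1.7999e+02 -2.0000e-02  2.5400e+00] [-0.8 -0.5  0.1] 0.997 0.0
0.88 [280.4, 215.1, 85.2, 94.0] [[238, 169], [239, 244], [256, 260], [316, 260], [320, 171]]
b [  0.5064  -0.2543   1.8745 154.6932]
0.81 [280.8, 213.8, 84.6, 94.4] [[238, 169], [237, 242], [257, 260], [316, 260], [320, 172]]
b [  0.5067  -0.2543   2.3537 156.0561]
cassette_b [278.2 212.5] 0.63 [ 0.5077 -0.2547  0.    ]
cassette_b_clip [246.2 253.2] 0.8 [ 0.4787 -0.2329  0.009 ]
flask [263.9 323.1] 0.61 [ 0.4147 -0.2474  0.    ]
28.65 [ 0.5105 -0.2541  0.1335] [ 1.7999e+02 -2.0000e-02  2.5000e+00] [ 0.1  0.  -0.5] 1.0 0.0
CALL 1,-0.026,0,0.717,0,-0.001,0.005,1,-0.026,0,0.717,0,-0.001,0.005,1,-0.026,0,0.717,0,-0.001,0.005,1,-0.026,0,0.717,0,-0.001,0.005,1,-0.026,0,0.717,0,-0.001,0.005,1,0,0,0,0,0,0
```

Call:
carry_out:
  targets: [1, -0.03, 0, 0.7, 0, 0, 0, 1, -0.03, 0, 0.7, 0, 0, 0.02, 1, -0.03, 0, 0.7, 0, 0, 0.02, 1, -0.03, 0, 0.7, 0, 0, 0.02, 1, 0, 0, 0.5, 0, 0, 0, 1, 0, 0, 0.27, 0, 0, 0, 1, 0, 0, 0, 0, 0, 0, 1, 0, 0, 0, 0, 0, 0]

```text
time: 29.45
tool_pos: [0.5073, -0.2543, 0.0268]
orientation: [180.0, -0.0, 2.2]
wrist_force: [0.2, 0.5, 0.6]
width: 1.002
grasp_force: 0.0
```

```bash
python3 - <<'E'
from h import *
at();plan([(.5067,-.2543,.026,2.2,1,1)])
E
```

```text
29.45 [ 0.5073 -0.2543  0.0268] [ 1.7998e+02 -5.0000e-02  2.1700e+00] [0.2 0.5 0.6] 1.002 0.0
CALL 1,-0.021,-0.002,0.025,0.004,-0.008,-0.006
```

Call:
carry_out:
  targets: [-1, -0.02, 0, 0.01, 0, 0, 0, -1, 0, 0, 0, 0, 0, 0, -1, 0, 0, 0, 0, 0, 0, -1, 0, 0, 0, 0, 0, 0, -1, 0, 0, 0, 0, 0, 0]
  squeeze: 30

```text
time: 29.95
tool_pos: [0.5066, -0.2545, 0.027]
orientation: [180.0, -0.1, 2.2]
wrist_force: [-1.8, -0.2, 5.9]
width: 0.662
grasp_force: 30.7
```

Call:
carry_out:
  targets: [-1, 0, 0, -0.2, 0, 0, 0, -1, 0, 0, -0.5, 0, 0, 0, -1, 0, 0, -0.8, 0, 0, 0, -1, 0, 0, -0.9, 0, 0, 0, -1, 0, 0, -0.9, 0, 0, 0, -1, 0, 0, -0.9, 0, 0, 0, -1, 0, 0, 0, 0, 0, 0]

```text
time: 30.65
tool_pos: [0.5087, -0.2552, 0.1569]
orientation: [179.8, -0.4, 2.2]
wrist_force: [-0.1, -0.1, -0.2]
width: 0.661
grasp_force: 32.0
```

```bash
python3 - <<'E'
from h import *
at()
plan([(.5083,-.0238,.155,15.7,-1,9)])
E
```

```text
30.65 [ 0.5087 -0.2552  0.1569] [179.8   -0.42   2.15] [-0.1 -0.1 -0.2] 0.661 32.0
CALL -1,0.031,-0.856,0.004,0.005,-0.008,-0.263,-1,0.053,-0.855,0.005,0.005,-0.008,-0.263,-1,0.076,-0.854,0.005,0.005,-0.008,-0.263,-1,0.098,-0.851,0.006,0.005,-0.008,-0.263,-1,0.12,-0.848,0.006,0.005,-0.008,-0.263,-1,0.143,-0.845,0.006,0.005,-0.008,-0.263,-1,0.165,-0.841,0.006,0.005,-0.008,-0.263,-1,0.187,-0.836,0.007,0.005,-0.008,-0.263,-1,0.209,-0.831,0.007,0.005,-0.008,-0.263
```

Call:
carry_out:
  targets: [-1, 0.03, -0.86, 0, 0, 0, -0.26, -1, 0.05, -0.86, 0, 0, 0, -0.26, -1, 0.08, -0.85, 0, 0, 0, -0.26, -1, 0.1, -0.85, 0, 0, 0, -0.26, -1, 0.12, -0.85, 0, 0, 0, -0.26, -1, 0.14, -0.84, 0, 0, 0, -0.26, -1, 0.16, -0.84, 0, 0, 0, -0.26, -1, 0.19, -0.84, 0, 0, 0, -0.26, -1, 0.21, -0.83, 0, 0, 0, -0.27, -1, 0, 0, 0.2, 0, 0, 0]

```text
time: 31.65
tool_pos: [0.5064, -0.0186, 0.1468]
orientation: [-179.9, -0.1, 16.0]
wrist_force: [0.5, -1.2, -0.5]
width: 0.664
grasp_force: 32.0
```

Call:
carry_out:
  targets: [-1, 0, 0, 0, 0, 0, 0, -1, 0, 0, 0, 0, 0, 0, -1, 0, 0, 0, 0, 0, 0]

```text
time: 31.95
tool_pos: [0.5059, -0.024, 0.1459]
orientation: [180.0, 0.0, 15.5]
wrist_force: [1.1, -1.1, -0.1]
width: 0.656
grasp_force: 32.0
```

```bash
python3 held.py w14.png; sed -i "s/w7.png/w11.png/g" held.py; python3 held.py w15.png; python3 -c "
from h import *
plan([(.5083,-.0238,.080,15.7,-1,5)])"
```

```text
avg [ 0.506  -0.0239  0.1459] sd [0.02 0.05 0.02] 15.518121581760418 t 32.0
[ 0.506  -0.0237  0.146 ] [179.98   0.    15.54]
match 0.9556809663772583 dx,dy px 0 -2
ecc 0.961 shift at centre px [-0.16 -2.11] rot deg -0.37 (2.2 px/mm)
avg [ 0.5061 -0.0234  0.146 ] sd [0.01 0.1  0.  ] 15.557184169140061 t 32.15
[ 0.5061 -0.0232  0.146 ] [ 1.7999e+02 -1.0000e-02  1.5580e+01]
match 0.9903896450996399 dx,dy px 0 2
ecc 0.994 shift at centre px [-0.    1.72] rot deg 0.06 (2.2 px/mm)
CALL -1,0.013,0.009,0.44,0,0,-0.004,-1,0.013,0.009,0.44,0,0,-0.004,-1,0.013,0.009,0.44,0,0,-0.004,-1,0.013,0.009,0.44,0,0,-0.004,-1,0.013,0.009,0.44,0,0,-0.004
```

Call:
carry_out:
  targets: [-1, 0.1, 0.03, 0.6, 0, 0, 0, -1, 0, 0, 0.6, 0, 0, 0, -1, 0, 0, 0.5, 0, 0, 0, -1, 0, 0, 0.3, 0, 0, 0, -1, 0, 0, 0.2, 0, 0, 0, -1, 0, 0, 0, 0, 0, 0, -1, 0, 0, 0, 0, 0, 0]

```text
time: 32.95
tool_pos: [0.5095, -0.0228, 0.0803]
orientation: [180.0, -0.0, 15.6]
wrist_force: [-0.5, 0.6, -0.8]
width: 0.663
grasp_force: 32.0
```

```bash
python3 -c "
from h import *
avg(3);plan([(.5093,-.0235,.0755,15.6,-1,1)])"
```

```text
avg [ 0.5096 -0.0228  0.0805] sd [0.06 0.01 0.09] 15.62890011237999 t 33.05
CALL -1,-0.015,0.018,0.167,0.004,-0.011,0.004
```

Call:
carry_out:
  targets: [-1, -0.01, 0.02, 0.15, 0, 0, 0, -1, 0, 0, 0, 0, 0, 0, -1, 0, 0, 0.03, 0, 0, 0, -1, 0, 0, 0, 0, 0, 0]

```text
time: 33.5
tool_pos: [0.5089, -0.0236, 0.075]
orientation: [180.0, 0.0, 15.6]
wrist_force: [-2.7, -0.2, 7.0]
width: 0.661
grasp_force: 32.9
```

```bash
python3 -c "
from h import *
at();plan([(.5093,-.0235,.0752,15.6,-1,1)])"
```

```text
33.5 [ 0.5089 -0.0236  0.075 ] [1.7998e+02 3.0000e-02 1.5620e+01] [-2.7 -0.2  7. ] 0.661 32.9
CALL -1,0.015,0,-0.006,0.004,0.005,0.003
```

Call:
carry_out:
  targets: [-1, 0.02, 0, -0.03, 0, 0, 0, -1, 0, 0, 0, 0, 0, 0, -1, 0, 0, 0.02, 0, 0, 0, -1, 0, 0, 0, 0, 0, 0]

```text
time: 33.9
tool_pos: [0.5098, -0.0233, 0.0751]
orientation: [180.0, -0.0, 15.6]
wrist_force: [-1.3, -0.7, 3.5]
width: 0.661
grasp_force: 32.6
```

Call:
carry_out:
  targets: [1, 0, 0, 0, 0, 0, 0, 1, 0, 0, 0, 0, 0, 0, 1, 0, 0, 0, 0, 0, 0, 1, 0, 0, 0, 0, 0, 0, 1, 0, 0, -0.3, 0, 0, 0, 1, 0, 0, -0.8, 0, 0, 0, 1, 0, 0, -0.8, 0, 0, 0, 1, 0, 0, -0.7, 0, 0, 0, 1, 0, 0, 0, 0, 0, 0, 1, 0, 0, 0, 0, 0, 0]

```text
time: 34.9
tool_pos: [0.5098, -0.0234, 0.1534]
orientation: [180.0, -0.1, 15.6]
wrist_force: [-0.3, 0.1, -0.8]
width: 1.002
grasp_force: 0.0
```

```bash
python3 - <<'E'
from h import *
import pickle
at(); f=grab('wrist','w16.png');s=ctrl.read_state();pickle.dump((f,s),open('b_placed.pkl','wb'))
# same-pose comparison with picture of a placed: detect label rectangle centre & angle in both, on its own plane
for nm,(g,z) in dict(c=(pickle.load(open('c_placed.pkl','rb'))[0],.039),a=(pickle.load(open('a_placed.pkl','rb'))[0],.048),b=(f,.057)).items():
    im=g['img'].astype(np.float32); d=im[:,:,0]-im[:,:,2]  # label is warm
    gray=im.mean(2); roi=np.zeros(gray.shape,bool); roi[160:270,225:335]=True
    m=(roi&(d>np.median(d[roi])+8)).astype(np.uint8); m=cv2.morphologyEx(m,cv2.MORPH_OPEN,np.ones((3,3)))
    c=max(cv2.findContours(m,0,2)[0],key=cv2.contourArea)[:,0,:].astype(float)
    w=np.array([onz(g,q,z)[:2] for q in c]).astype(np.float32)*1000
    r=cv2.minAreaRect(w); print(nm,np.round(r[0],1),np.round(r[1],1),round(r[2],2))
E
```

```text
34.9 [ 0.5098 -0.0234  0.1534] [ 1.7997e+02 -7.0000e-02  1.5620e+01] [-0.3  0.1 -0.8] 1.002 0.0
c [519.4 -24.5] [29.2 37.6] 15.86
a [519.7 -24.4] [29.2 37.4] 15.59
b [519.8 -24.3] [28.9 37.6] 15.66
```

The labels' centres in the pile agree within 0.4 mm and 0.3°. Now the lid: shut the fingers, go over and behind it, and swing it forward.

```bash
cat > lid.py <<'E'
from h import *
C=np.array([.509,-.0240]); Y=15.6
def W(x,z,n,y=0.):
    p=C+R.from_euler('z',15.8,degrees=True).as_matrix()[:2,:2]@np.array([x,y]); return (*p,z,Y,-1,n)
def arc(th,l=61): t=np.radians(th); return 47-l*np.cos(t)+34*np.sin(t)+11,34+l*np.sin(t)+34*np.cos(t)
def case_xy():
    s=ctrl.read_state(); d=R.from_euler('z',-15.8,degrees=True).as_matrix()[:2,:2]@(s['tool_pos'][:2]-C); print('case frame',np.round(d*1e3,1),'z',round(s['tool_pos'][2]*1e3,1))
E
python3 -c "
from lid import *
at();plan([W(2,.2,2),W(148,.2,6),W(148,.12,4),W(148,.12,1)])"
```

```text
34.95 [ 0.5092 -0.0234  0.1527] [1.800e+02 2.000e-02 1.563e+01] [ 0.3 -0.1  0.2] 1.001 0.0
TOO FAST [8.11106e+02 2.83100e+00 8.01000e-01 0.00000e+00 2.00000e-03 2.00000e-03]
CALL -1,33.327,-0.093,-0.801,0,0.002,0.002,-1,33.327,-0.101,-0.795,0,0.002,0.002,-1,811.106,-2.831,0,0,0,0,-1,811.106,-2.831,0,0,0,0,-1,811.106,-2.831,0,0,0,0,-1,811.106,-2.831,0,0,0,0,-1,811.106,-2.831,0,0,0,0,-1,811.106,-2.831,0,0,0,0,-1,0,0,0.667,0,0,0,-1,0,0,0.667,0,0,0
CALL -1,0,0,0.667,0,0,0,-1,0,0,0.667,0,0,0,-1,0,0,0,0,0,0
```

Call:
carry_out:
  targets: [-1, 0.03, 0, -0.8, 0, 0, 0, -1, 0.03, 0, -0.8, 0, 0, 0, -1, 0.8, 0, 0, 0, 0, 0, -1, 0.8, 0, 0, 0, 0, 0, -1, 0.8, 0, 0, 0, 0, 0, -1, 0.8, 0, 0, 0, 0, 0, -1, 0.8, 0, 0, 0, 0, 0, -1, 0.8, 0, 0, 0, 0, 0, -1, 0, 0, 0, 0, 0, 0, -1, 0, 0, 0, 0, 0, 0]

```text
time: 35.95
tool_pos: [0.6493, 0.0161, 0.1992]
orientation: [-180.0, 0.2, 15.7]
wrist_force: [0.5, -0.7, -0.3]
width: -0.002
grasp_force: 0.0
```

```bash
sed -i 's/np.array(\[x,y\])/np.array([x,y])\/1e3/' lid.py; python3 -c "
from lid import *
at();case_xy();plan([W(148,.12,4),W(148,.12,1),W(92,.12,7)])"
```

```text
35.95 [0.6493 0.0161 0.1992] [-1.7996e+02  1.5000e-01  1.5650e+01] [ 0.5 -0.7 -0.3] -0.002 0.0
case frame [145.9   0.4] z 199.2
CALL -1,0.019,0.004,0.66,-0.002,0.007,0.002,-1,0.019,0.004,0.66,-0.002,0.007,0.002,-1,0.019,0.003,0.66,-0.002,0.007,0.002,-1,0.018,0.003,0.66,-0.002,0.007,0.002,-1,0,0,0,0,0,0,-1,-0.267,0.001,0,0,0,0,-1,-0.267,0.001,0,0,0,0,-1,-0.267,0.001,0,0,0,0,-1,-0.267,0.001,0,0,0,0,-1,-0.267,0.001,0,0,0,0
CALL -1,-0.267,0.001,0,0,0,0,-1,-0.267,0.001,0,0,0,0
```

Call:
carry_out:
  targets: [-1, 0, 0, 0.66, 0, 0, 0, -1, 0, 0, 0.66, 0, 0, 0, -1, 0, 0, 0.66, 0, 0, 0, -1, 0, 0, 0.66, 0, 0, 0, -1, 0, 0, 0, 0, 0, 0, -1, -0.25, 0, 0, 0, 0, 0, -1, -0.25, 0, 0, 0, 0, 0, -1, -0.25, 0, 0, 0, 0, 0, -1, -0.25, 0, 0, 0, 0, 0]

```text
time: 36.85
tool_pos: [0.6206, 0.0075, 0.1225]
orientation: [180.0, -0.1, 15.6]
wrist_force: [-0.0, -0.3, -0.4]
width: 0.002
grasp_force: 0.0
```

Call:
carry_out:
  targets: [-1, -0.25, 0, 0, 0, 0, 0, -1, -0.25, 0, 0, 0, 0, 0, -1, -0.25, 0, 0, 0, 0, 0]

```text
time: 37.15
tool_pos: [0.5997, 0.0018, 0.1223]
orientation: [180.0, -0.1, 15.6]
wrist_force: [2.0, 0.1, 1.6]
width: -0.001
grasp_force: 1.1
```

```bash
python3 -c "
from lid import *
at();case_xy();f=grab('top')
for r in viewer.spot_point('case_lid_lip',f)[:2]: print(r['score'],r['position'])
w=[W(arc(t)[0],arc(t)[1]/1e3+.025,1) for t in range(85,-1,-5)];plan(w)"
```

```text
37.15 [0.5997 0.0018 0.1223] [ 1.7999e+02 -1.2000e-01  1.5630e+01] [2.  0.1 1.6] -0.001 1.1
case frame [94.3  0.2] z 122.3
CALL -1,-0.207,0.002,-0.037,0.002,0.012,0.002,-1,-0.189,0.001,-0.075,0,0,0,-1,-0.195,0.001,-0.058,0,0,0,-1,-0.199,0.001,-0.041,0,0,0,-1,-0.202,0.001,-0.023,0,0,0,-1,-0.203,0.001,-0.006,0,0,0,-1,-0.203,0.001,0.012,0,0,0,-1,-0.201,0.001,0.03,0,0,0,-1,-0.198,0.001,0.047,0,0,0,-1,-0.193,0.001,0.064,0,0,0
CALL -1,-0.186,0.001,0.081,0,0,0,-1,-0.179,0.001,0.096,0,0,0,-1,-0.17,0.001,0.112,0,0,0,-1,-0.159,0.001,0.126,0,0,0,-1,-0.148,0.001,0.139,0,0,0,-1,-0.135,0,0.152,0,0,0,-1,-0.121,0,0.163,0,0,0,-1,-0.107,0,0.173,0,0,0
```

Contact is light at about 2 N and the lid is moving. I'll follow the arc.

Call:
carry_out:
  targets: [-1, -0.2, 0, -0.04, 0, 0, 0, -1, -0.19, 0, -0.07, 0, 0, 0, -1, -0.2, 0, -0.06, 0, 0, 0, -1, -0.2, 0, -0.04, 0, 0, 0, -1, -0.2, 0, -0.02, 0, 0, 0, -1, -0.2, 0, 0, 0, 0, 0, -1, -0.2, 0, 0.01, 0, 0, 0, -1, -0.2, 0, 0.03, 0, 0, 0, -1, -0.2, 0, 0.05, 0, 0, 0]

```text
time: 38.15
tool_pos: [0.5469, -0.0129, 0.1256]
orientation: [180.0, 0.0, 15.6]
wrist_force: [0.8, -0.8, 3.1]
width: 0.002
grasp_force: 1.3
```

Call:
carry_out:
  targets: [-1, -0.19, 0, 0.06, 0, 0, 0, -1, -0.19, 0, 0.08, 0, 0, 0, -1, -0.18, 0, 0.1, 0, 0, 0, -1, -0.17, 0, 0.11, 0, 0, 0, -1, -0.16, 0, 0.13, 0, 0, 0, -1, -0.15, 0, 0.14, 0, 0, 0]

```text
time: 38.75
tool_pos: [0.5168, -0.0213, 0.1067]
orientation: [-180.0, 0.1, 15.6]
wrist_force: [-0.5, -1.2, 3.2]
width: 0.002
grasp_force: 1.2
```

```bash
python3 -c "
from lid import *
at();case_xy();f=grab('top','t17.png')
for r in viewer.spot_point('case_lid_lip',f)[:2]: print(r['score'],np.round(r['position'],1))
g=grab('wrist','w17.png')
for r in viewer.spot_point('case_lid_lip',g)[:2]: print(r['score'],np.round(r['position'],1))
w=[W(arc(t)[0],arc(t)[1]/1e3+.025,1) for t in (10,5,0)];plan(w)"
```

```text
38.75 [ 0.5168 -0.0213  0.1067] [-1.7999e+02  6.0000e-02  1.5630e+01] [-0.5 -1.2  3.2] 0.002 1.2
case frame [8.3 0.5] z 106.7
0.19 [280.9 229.3]
CALL -1,-0.171,0.023,0.125,-0.005,0.005,0.006,-1,-0.121,0,0.163,0,0,0,-1,-0.107,0,0.173,0,0,0
```

Call:
carry_out:
  targets: [-1, -0.15, 0, 0.13, 0, 0, 0, -1, -0.12, 0, 0.16, 0, 0, 0, -1, -0.1, 0, 0.15, 0, 0, 0, -1, 0, 0, 0, 0, 0, 0]

```text
time: 39.35
tool_pos: [0.5062, -0.0242, 0.0934]
orientation: [-180.0, 0.1, 15.6]
wrist_force: [-0.5, 0.0, -0.3]
width: -0.003
grasp_force: 0.0
```

Call:
carry_out:
  targets: [-1, 0, 0, 0.05, 0, 0, 0, -1, 0, 0, 0.03, 0, 0, 0, -1, 0, 0, 0, 0, 0, 0]

```text
time: 39.65
tool_pos: [0.5065, -0.0242, 0.0929]
orientation: [180.0, 0.1, 15.6]
wrist_force: [-6.8, 0.3, 19.0]
width: 0.001
grasp_force: 9.6
```

Call:
carry_out:
  targets: [-1, 0, 0, -0.1, 0, 0, 0, -1, 0, 0, -0.5, 0, 0, 0, -1, 0, 0, -0.8, 0, 0, 0, -1, -0.3, 0, -0.8, 0, 0, 0, -1, -0.6, 0, -0.8, 0, 0, 0, -1, -0.6, 0, -0.5, 0, 0, 0, -1, 0, 0, 0, 0, 0, 0, -1, 0, 0, 0, 0, 0, 0, -1, 0, 0, 0, 0, 0, 0]

```text
time: 40.55
tool_pos: [0.4639, -0.036, 0.1959]
orientation: [-180.0, 0.0, 15.6]
wrist_force: [0.6, 0.1, 0.1]
width: -0.001
grasp_force: 0.0
```

```bash
python3 - <<'E'
from h import *
at(); F={n:grab(n,n+'_end.png') for n in('scene','top','wrist')}
obs=[]
for n in F:
    for r in viewer.spot_point('case_lid_lip',F[n])[:1]: print(n,r['score'],np.round(r['position'],1),np.round(onz(F[n],r['position'],.0355),4)); obs+=[(F[n],r['position'])]
print('expected closed lip',np.array([.509,-.024])+R.from_euler('z',15.8,degrees=True).as_matrix()[:2,:2]@np.array([-.056,0]))
if len(obs)>1: print('tri',np.round(tri(obs),4))
for t in('small_bottle','flask'):
    for n in('scene','top'):
        for r in viewer.spot_point(t,F[n])[:1]: print(t,n,round(r['score'],2),np.round(onz(F[n],r['position'],0),3))
E
```

```text
40.55 [ 0.4639 -0.036   0.1959] [-1.7997e+02  3.0000e-02  1.5640e+01] [0.6 0.1 0.1] -0.001 0.0
scene 0.65 [314.3 229.4] [ 0.4628 -0.0478  0.0355]
wrist 0.77 [279.1 213.8] [ 0.4516 -0.0403  0.0355]
expected closed lip [ 0.45511579 -0.03924769]
tri [ 0.4536 -0.0398  0.0422]
small_bottle top 0.7 [0.521 0.392 0.   ]
flask scene 0.58 [ 0.424 -0.256  0.   ]
flask top 0.68 [ 0.411 -0.245  0.   ]
```

The lip is where a closed lid puts it, and the bystanders are in place. One light press near the lid's front edge will confirm it is fully closed.

Call:
carry_out:
  targets: [-1, 0.37, 0, 0.7, 0, 0, 0, -1, 0, 0, 0.8, 0, 0, 0, -1, 0, 0, 0.8, 0, 0, 0, -1, 0, 0, 0.6, 0, 0, 0, -1, 0, 0, 0.4, 0, 0, 0, -1, 0, 0, 0.05, 0, 0, 0, -1, 0, 0, 0, 0, 0, 0, -1, 0, 0, 0, 0, 0, 0]

```text
time: 41.85
tool_pos: [0.475, -0.0332, 0.0969]
orientation: [180.0, -0.1, 15.6]
wrist_force: [0.3, 0.1, 0.6]
width: -0.006
grasp_force: 0.0
```

Call:
carry_out:
  targets: [-1, 0, 0, 0.03, 0, 0, 0, -1, 0, 0, 0, 0, 0, 0]

```text
time: 42.05
tool_pos: [0.4747, -0.0333, 0.0958]
orientation: [180.0, -0.1, 15.6]
wrist_force: [-0.4, 0.2, -0.1]
width: -0.001
grasp_force: 0.0
```

Call:
carry_out:
  targets: [-1, 0, 0, 0.06, 0, 0, 0, -1, 0, 0, 0, 0, 0, 0]

```text
time: 42.25
tool_pos: [0.4743, -0.0332, 0.0934]
orientation: [180.0, -0.0, 15.6]
wrist_force: [-0.0, -0.6, 0.0]
width: -0.001
grasp_force: 0.0
```

Call:
carry_out:
  targets: [-1, 0, 0, 0.04, 0, 0, 0, -1, 0, 0, 0, 0, 0, 0]

```text
time: 42.45
tool_pos: [0.4744, -0.0332, 0.0929]
orientation: [180.0, 0.0, 15.6]
wrist_force: [-3.6, -0.5, 10.0]
width: -0.003
grasp_force: 5.4
```

The contact height at the front is 0.0929 m, the same as nearer the hinge, so the lid is level and closed. I'll retreat and hand in.

Call:
carry_out:
  targets: [-1, 0, 0, -0.1, 0, 0, 0, -1, 0, 0, -0.5, 0, 0, 0, -1, 0, 0, -0.8, 0, 0, 0, -1, 0, 0, -0.8, 0, 0, 0, -1, 0, 0, -0.8, 0, 0, 0, -1, 0, 0, 0, 0, 0, 0, -1, 0, 0, 0, 0, 0, 0]

```text
time: 43.15
tool_pos: [0.4745, -0.0333, 0.1824]
orientation: [180.0, -0.1, 15.6]
wrist_force: [0.3, -0.8, -0.1]
width: 0.003
grasp_force: 0.0
```

```bash
python3 -c "
from h import *
at(); print(ctrl.sign_off())"
```

```text
43.15 [ 0.4745 -0.0333  0.1824] [ 1.7997e+02 -5.0000e-02  1.5620e+01] [ 0.3 -0.8 -0.1] 0.003 0.0
the job is handed in; nothing more can be done
None
```

The job is handed in at 43 s: the three cassettes are stacked flush (within about 0.4 mm) and centred on the deck, clipped corners front-left, the lid is fully closed, and the bottle and flask still stand where they were.

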